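# Sort out the mixed-up ink cartridges at the printer test bench

### The arm

A 6-joint arm with a two-finger parallel gripper is mounted at the origin on the work surface. World frame = base frame: x ahead of the robot, y to its left, z up, the work surface at z = 0. Lengths are in m, angles in degrees, forces in N, time in s.
With the tool pointing down it reaches from about 0.35 to 0.875 m from the base axis. Payload 4.2 kg.
Tool frame: the origin (TCP) lies at the very end of the fingers, on their centre line; the grasp point (between the pads) lies 19 mm behind it; z points along the fingers, x is the direction in which the jaws open and shut, and the axes are right-handed (so a half turn about z gives the same grasp; the last joint's range is limited). The gripper opens to 87 mm and grips with 3 to 60 N. Pads are 19 mm wide; open, the fingers measure 117 mm over their backs; the gripper's body (75 mm by 190 mm) begins 51 mm behind the grasp point.
Start: joints at [-50.042, 22.042, 0.453, 0, -68.411, -14.817], TCP at [0.266, -0.566, 0.223] pointing down, gripper open.
Joint ranges: [-179.83, 179.83], [-69.29, 118.12], [-61.27, 80.66], [-181.25, 117.63], [-171.15, -9.14], [-177.46, 177.46]. Speed limits (degrees/s): [159.86, 159.86, 180, 180, 180, 180].

### API

Orientations are given as a 3x3 rotation matrix whose columns are the frame's x, y, z axes.
In Python, from station import sense, capture, finish_job gives the robot as it stands.
- The arm moves only by the shell command python3 -m crank 'ROWS' [OPENING]. ROWS is JSON, a list of rows, each a list of 4 numbers: the shift along the tool's x, y, z in m, then the turn about the tool's z in rad. A call has 1 to 5 rows; each row shifts and turns the commanded pose from where the row before left it, along the tool's axes as they then stand; what a row does not reach is not made up. A row lasts 1/12 s, in which the tool goes at most 41.7 mm and 7.16 degrees, less where a joint would pass 70% of its speed; a pose out of reach is approached as far as the arm can. A call with a gripper value outside its range is refused whole. OPENING is the finger opening in m, from 0 to 0.087, set as the call begins (- or left out, the last holds). The fingers move at their own pace and stop on an object; the grip force is fixed at half the most. Time passes only in rows, so rows that do not move let the fingers close. It gives the time, the measured TCP pose, the force and the opening at its end, in the units of the state.
- sense(): the state, without advancing time (a new reading comes with each control period).
- capture(name): name is "scene" or "top" or "wrist"; returns a dict with "pixels" (480x640x3 uint8, red, green, blue), "depth" (480x640 float32, m along the optical axis (not along the pixel's ray), 0 where there is no reading), "fx", "fy", "cx", "cy" (pixels), "world_from_camera" (4x4, takes a point from camera to world coordinates); the wrist camera has in their place "hand_eye" (4x4, takes a point from camera to tool coordinates, whose origin is the TCP and whose axes are the tool frame's). Camera axes: x right, y down, z forward; pixel columns grow to the right and rows downward; lengths in m; the calibration is good to about 2 mm. A picture is of the moment at which its call begins: read the wrist's pose just before it.
- finish_job(): hands the job in, once; it reports no verdict.
The state is a dict: "time_s": time; "joints": joint angles; "joint_velocities": joint speeds; "effort": joint torques, N m; "tcp_pos": TCP position; "ee_rot": TCP orientation; "wrist_force": force on the tool from outside, world axes, zero at the start; "moment": the same for the moment, N m; "gripper_width": opening from 0.0 (shut) to 1.0 (fully open).
Only numpy, scipy, OpenCV 4.12 (cv2) and the standard library are available. Lean on these libraries where they do the work, as an engineer would, in place of code of your own. Each camera call takes 0.05 s, during which the arm holds its last target.

### The job

The cyan, magenta and yellow ink cartridges stand in each other's holders. Put each into the holder of its own colour, parking one in the empty grey holder on the way, so that at the end all three stand upright, flat on their holders' floors, and the grey holder is empty again. Keep the cartridges upright and do not disturb the bottle, the tape roll or the gear.

Things in the scene. Friction and masses are not known exactly. Their poses are not given: they have to be found in the camera images.
- cyan_cartridge (a point): the cyan ink cartridge: an upright block with a black lower body and a cyan top, 64 (x) by 36 (y) by 50 (height) mm, about 0.08 to 0.17 kg, loose. The point is its centre, 25 mm above its underside; its z axis points up, its x axis runs along the 64 mm length. It is picked across its 36 mm width. Either way round is equally good in a holder.
- magenta_cartridge (a point): the magenta ink cartridge: an upright block with a black lower body and a magenta top, 64 (x) by 36 (y) by 50 (height) mm, about 0.08 to 0.17 kg, loose. The point is its centre, 25 mm above its underside; its z axis points up, its x axis runs along the 64 mm length. It is picked across its 36 mm width. Either way round is equally good in a holder.
- yellow_cartridge (a point): the yellow ink cartridge: an upright block with a black lower body and a yellow top, 64 (x) by 36 (y) by 50 (height) mm, about 0.08 to 0.17 kg, loose. The point is its centre, 25 mm above its underside; its z axis points up, its x axis runs along the 64 mm length. It is picked across its 36 mm width. Either way round is equally good in a holder.
- cyan_holder: the cyan holder, home of the cyan cartridge; at the start it holds the yellow cartridge. A shallow tray fixed to the bench: rim 94 (x) by 66 (y) mm outside, 12 mm high; dark floor 80 by 52 mm, 4 mm above the bench (8 mm to spare all round a cartridge); a flat cyan tab, 5 mm high, sticks out 23 mm at the +x end. Origin: centre of the tray without tab, at bench height; z up, x along the 80 mm length.
- magenta_holder: the magenta holder, home of the magenta cartridge; at the start it holds the cyan cartridge. A shallow tray fixed to the bench: rim 94 (x) by 66 (y) mm outside, 12 mm high; dark floor 80 by 52 mm, 4 mm above the bench (8 mm to spare all round a cartridge); a flat magenta tab, 5 mm high, sticks out 23 mm at the +x end. Origin: centre of the tray without tab, at bench height; z up, x along the 80 mm length.
- yellow_holder: the yellow holder, home of the yellow cartridge; at the start it holds the magenta cartridge. A shallow tray fixed to the bench: rim 94 (x) by 66 (y) mm outside, 12 mm high; dark floor 80 by 52 mm, 4 mm above the bench (8 mm to spare all round a cartridge); a flat yellow tab, 5 mm high, sticks out 23 mm at the +x end. Origin: centre of the tray without tab, at bench height; z up, x along the 80 mm length.
- grey_holder: the grey spare holder, empty at the start. A shallow tray fixed to the bench: rim 94 (x) by 66 (y) mm outside, 12 mm high; dark floor 80 by 52 mm, 4 mm above the bench (8 mm to spare all round a cartridge); a flat grey tab, 5 mm high, sticks out 23 mm at the +x end. Origin: centre of the tray without tab, at bench height; z up, x along the 80 mm length.
- cleaner: bystander: a small white bottle with a red cap, 40 mm in diameter and 105 mm high, standing loose among the holders (as does a fixed blue screw bin, 44 mm square and 22 mm high); origin at the centre of its underside
- tape: bystander: a roll of orange tape lying flat, 48 mm in diameter with a 28 mm hole, 24 mm high, loose; origin at the centre of its underside
- gear: bystander: a white plastic gear lying flat, 46 mm over the teeth and 10 mm thick, with a hub 18 mm in diameter reaching 32 mm high, loose; origin at the centre of its underside

How it is judged (in metres and radians):
On the way:
1. one of the cartridges stands in the grey holder (((horizontal distance between cyan_cartridge and grey_holder below 0.014 m and z of cyan_cartridge in the frame of grey_holder below 0.034 m and angle between cyan_cartridge's own z axis and vertical below 0.1 rad and linear speed of cyan_cart below 0.02 m/s) or (horizontal distance between magenta_cartridge and grey_holder below 0.014 m and z of magenta_cartridge in the frame of grey_holder below 0.034 m and angle between magenta_cartridge's own z axis and vertical below 0.1 rad and linear speed of magenta_cart below 0.02 m/s) or (horizontal distance between yellow_cartridge and grey_holder below 0.014 m and z of yellow_cartridge in the frame of grey_holder below 0.034 m and angle between yellow_cartridge's own z axis and vertical below 0.1 rad and linear speed of yellow_cart below 0.02 m/s))), for 0.2 s.
At the end, for the whole second after the job is handed in: Each cartridge stands in the holder of its own colour: its centre within 14 mm sideways of the holder's centre and less than 34 mm above the holder's underside (29 mm when it stands on the floor), upright within 0.1 rad and at rest (under 0.02 m/s). The grey holder is then empty (horizontal distance between cyan_cartridge and cyan_holder below 0.014 m and z of cyan_cartridge in the frame of cyan_holder below 0.034 m and angle between each of cyan_cartridge, magenta_cartridge, yellow_cartridge's own z axis and vertical below 0.1 rad and linear speed of each of cyan_cart, magenta_cart, yellow_cart below 0.02 m/s and horizontal distance between magenta_cartridge and magenta_holder below 0.014 m and z of magenta_cartridge in the frame of magenta_holder below 0.034 m and horizontal distance between yellow_cartridge and yellow_holder below 0.014 m and z of yellow_cartridge in the frame of yellow_holder below 0.034 m); the robot touches nothing.
It fails at once if the bottle is moved by more than 20 mm or tipped (distance of cleaner from where it was at the start of the episode above 0.02 m or angle between cleaner's own z axis and vertical above 0.4 rad).
It fails at once if the tape roll is moved by more than 20 mm or tipped (distance of tape from where it was at the start of the episode above 0.02 m or angle between tape's own z axis and vertical above 0.4 rad).
It fails at once if the gear is moved by more than 20 mm or tipped (distance of gear from where it was at the start of the episode above 0.02 m or angle between gear's own z axis and vertical above 0.4 rad).
It fails at once if a cartridge is tipped by more than 0.6 rad (angle between any of cyan_cartridge, magenta_cartridge, yellow_cartridge's own z axis and vertical above 0.6 rad).
It also fails if it takes over 96 s, if anything falls off the work surface, if the arm or the gripper's body presses on something with over 40 N, if the wrist force passes 120 N, or if a joint passes its speed limit or range.

## Working session

There is one attempt and no reset: what is moved stays moved. The work goes in short steps, Python scripts to look and compute and a shell command to move; the robot and the scene stay as the last step left them, time stands still between calls to the robot, and variables do not carry over. Pictures are saved under pics/ and viewed, and the job is handed in when it is done.

```bash
ls; mkdir -p pics; cat > h.py <<'E'
import numpy as np,cv2
from station import sense,capture
def save(n,im): cv2.imwrite('pics/'+n+'.png',im[:,:,::-1])
E
python3 - <<'E'
from h import *
s=sense();print(s)
for n in('top','scene','wrist'):
    c=capture(n);save(n+'0',c['pixels']);np.savez(n+'0.npz',**c)
    print(n,c['fx'],c['fy'],c['cx'],c['cy'],np.round(c.get('world_from_camera',c.get('hand_eye')),4).tolist())
E
```

```text
pics
{'time_s': 0.0, 'joints': array([-5.00433325e+01,  2.20927636e+01,  3.79051065e-01, -3.03647831e-02,
       -6.84107817e+01, -1.48170472e+01]), 'joint_velocities': array([ 0.0548726 ,  0.06668499,  0.02601303,  0.05285678,  0.03551382,
       -0.03086891]), 'effort': array([-3.11727399e-04, -3.90665781e+01,  1.87403476e+01,  4.21981484e+00,
        1.09933061e-02, -1.88323520e-04]), 'tcp_pos': array([ 0.26528449, -0.56523359,  0.22142997]), 'ee_rot': array([[-4.24647372e-01,  9.05358257e-01, -1.01764347e-03],
       [ 9.05356091e-01,  4.24648583e-01,  1.98197556e-03],
       [ 2.22653880e-03, -7.96890003e-05, -9.99997518e-01]]), 'wrist_force': array([-0.53730017,  0.03516147, -0.17769864]), 'moment': array([-0.00522082, -0.00322516, -0.00642318]), 'gripper_width': 1.0008449065737675}
top 465.5090375066834 465.5090375066834 313.76877631875846 246.95127302097353 [[0.0145, -0.9803, 0.1971, 0.395], [-0.9995, -0.0087, 0.0299, -0.0245], [-0.0276, -0.1975, -0.9799, 0.8583], [0.0, 0.0, 0.0, 1.0]]
scene 574.1562231266678 574.1562231266678 325.4188699147137 242.32012524469866 [[-0.6787, 0.4769, -0.5585, 1.1249], [0.7341, 0.4177, -0.5355, 0.5462], [-0.0221, -0.7734, -0.6335, 0.7128], [0.0, 0.0, 0.0, 1.0]]
wrist 429.57739487055903 429.57739487055903 321.55066838854236 235.7224549092181 [[1.0, -0.0006, 0.0011, 0.0006], [0.0003, 0.9593, 0.2824, -0.0762], [-0.0012, -0.2824, 0.9593, -0.1623], [0.0, 0.0, 0.0, 1.0]]
```

View pics/top0.png

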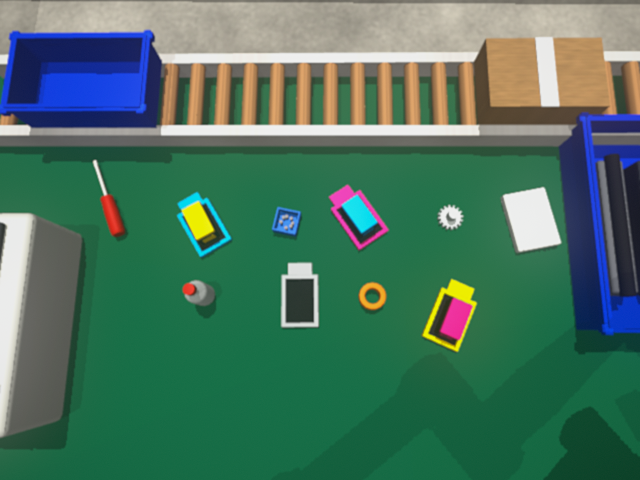

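View pics/scene0.png

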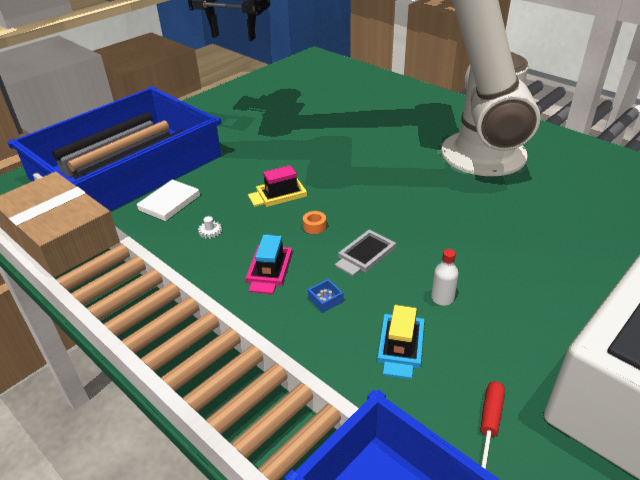

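```bash
cat >> h.py <<'E'
def masks(rgb):
    h=cv2.cvtColor(rgb,cv2.COLOR_RGB2HSV);H,S,V=[h[:,:,i].astype(int) for i in range(3)]
    return dict(cyan=(H>85)&(H<105)&(S>120)&(V>90),magenta=(H>155)&(H<172)&(S>130)&(V>90),yellow=(H>25)&(H<33)&(S>150)&(V>90),
      orange=(H>10)&(H<22)&(S>180)&(V>130))
def cast(c,uv,z,W=None):
    W=c['world_from_camera'] if W is None else W
    uv=np.asarray(uv,float).reshape(-1,2)
    d=np.c_[(uv[:,0]-c['cx'])/c['fx'],(uv[:,1]-c['cy'])/c['fy'],np.ones(len(uv))]@W[:3,:3].T
    o=W[:3,3];t=(z-o[2])/d[:,2];return (o+d*t[:,None])[:,:2]
def depthpts(c,m,W=None):
    W=c['world_from_camera'] if W is None else W
    v,u=np.nonzero(m&(c['depth']>0));d=c['depth'][v,u]
    P=np.c_[(u-c['cx'])/c['fx']*d,(v-c['cy'])/c['fy']*d,d]
    return P@W[:3,:3].T+W[:3,3],u,v
E
python3 - <<'E'
from h import *
c=dict(np.load('top0.npz'));rgb=c['pixels']
for k,m in masks(rgb).items():
    n,l,st,ce=cv2.connectedComponentsWithStats(m.astype(np.uint8))
    for i in range(1,n):
        if st[i,4]<60: continue
        P,u,v=depthpts(c,l==i)
        hist=np.histogram(P[:,2],bins=np.arange(-.006,.07,.004))[0]
        print(k,st[i],ce[i].round(1),np.median(P,0).round(4),hist)
E
```

```text
cyan [177 192  55  66 936] [202.4 223.5] [0.6091 0.2133 0.0107] [  1  76 200 154 384 119   0   0   0   0   0   0   0   0   0   0   0   0
   0]
cyan [342 195  35  39 727] [359.  214.3] [ 0.6169 -0.0797  0.0545] [  0   0   0   1   0   0   0   0   0   1   3  11  13  18 214 458   7   0
   0]
cyan [271 206  31  25  72] [282.  213.4] [0.6335 0.0695 0.0166] [ 0 25 10  0  0  1  6 28  1  0  0  0  0  0  0  0  0  0  0]
magenta [329 185  59  65 878] [354.  214.7] [ 0.6306 -0.0657  0.0117] [  0  14 171 152 430 108   0   0   0   0   0   0   0   0   0   0   0   0
   0]
magenta [440 298  32  42 802] [455.3 318.7] [ 0.4344 -0.2417  0.0547] [  0   0   0   0   0   0   0   0   0   0   3   5   5   4 252 527   4   0
   0]
yellow [182 202  33  40 757] [198.6 221.8] [0.6007 0.2077 0.0545] [  0   0   1   2   2   6   7  10   7   6   5  10  11  20 196 464   6   0
   0]
yellow [422 280  54  72 987] [449.  309.8] [ 0.4669 -0.2472  0.0108] [  1  36 222 181 446  93   0   0   0   0   0   0   0   0   0   0   0   0
   0]
orange [359 283  27  27 398] [372.  295.8] [ 0.4746 -0.1043  0.0243] [  0  18   3   2   7   6  23 283  53   0   0   0   0   0   0   0   0   0
   0]
```

```bash
python3 - <<'E'
from h import *
c=dict(np.load('top0.npz'));im=c['pixels'][170:370,150:490]
save('topz',cv2.resize(im,None,fx=2.35,fy=2.35,interpolation=cv2.INTER_CUBIC))
E
```

```text
(no output)
```

View pics/topz.png

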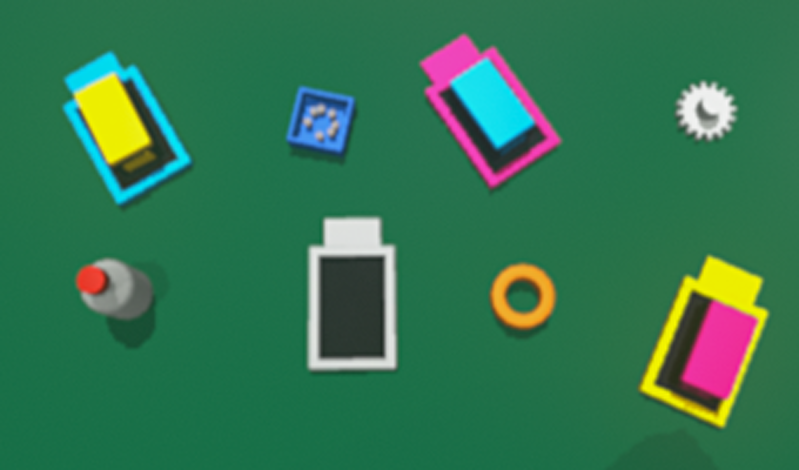

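```bash
cat > meas.py <<'E'
from h import *
def rect(P):
    (x,y),(w,h),a=cv2.minAreaRect((P*1000).astype(np.float32))
    if w<h: w,h,a=h,w,a+90
    a=(a+90)%180-90
    return dict(c=(round(x,1),round(y,1)),size=(round(w,1),round(h,1)),ang=round(a,1))
def measure(c,W=None,minA=60):
    ms=masks(c['pixels'])
    hsv=cv2.cvtColor(c['pixels'],cv2.COLOR_RGB2HSV)
    ms['grey']=(hsv[:,:,1]<40)&(hsv[:,:,2]>100)
    for k,m in ms.items():
        P,u,v=depthpts(c,m,W)
        for nm,z0,lo,hi in(('holder',.012,.009,.016),('cart',.054,.051,.058),('tape',.024,.021,.028)):
            if (nm=='tape')!=(k=='orange') : continue
            if k=='grey' and nm!='holder': continue
            s=(P[:,2]>lo)&(P[:,2]<hi)
            mm=np.zeros(m.shape,np.uint8);mm[v[s],u[s]]=1
            n,l,st,ce=cv2.connectedComponentsWithStats(mm,connectivity=8)
            for i in range(1,n):
                if st[i,4]<minA: continue
                vv,uu=np.nonzero(l==i)
                XY=cast(c,np.c_[uu,vv],z0,W)
                print(k,nm,st[i,4],ce[i].round(),rect(XY))
E
python3 - <<'E'
from meas import *
for n in('top','scene'):
    print(n);measure(dict(np.load(n+'0.npz')))
c=dict(np.load('top0.npz'))
# bottle/gear
for nm,u,v,r in(('bottle',198,292,22),('gear',451,217,16),('bin',287,221,20)):
    m=np.zeros((480,640),bool);m[v-r:v+r,u-r:u+r]=1
    P,_,_=depthpts(c,m);P=P[P[:,2]>.006 if nm!='bottle' else P[:,2]>.03];print(nm,P.min(0).round(3),P.max(0).round(3),P.mean(0).round(3))
E
```

```text
top
cyan holder 512 [205. 230.] {'c': (603.0, 210.1), 'size': (95.7, 66.4), 'ang': 32.3}
cyan cart 664 [359. 214.] {'c': (618.5, -79.5), 'size': (62.0, 35.8), 'ang': 34.9}
magenta holder 545 [359. 221.] {'c': (620.6, -81.8), 'size': (95.4, 66.7), 'ang': 34.0}
magenta cart 776 [455. 318.] {'c': (435.5, -242.1), 'size': (62.4, 35.5), 'ang': -23.2}
yellow holder 557 [446. 318.] {'c': (437.6, -241.8), 'size': (94.4, 66.9), 'ang': -23.8}
yellow cart 656 [197. 220.] {'c': (603.7, 209.7), 'size': (62.5, 36.3), 'ang': 29.9}
orange tape 344 [372. 295.] {'c': (475.5, -104.3), 'size': (46.5, 44.6), 'ang': -89.4}
grey holder 100 [399. 143.] {'c': (772.6, -156.5), 'size': (134.6, 6.2), 'ang': -89.9}
grey holder 194 [262. 143.] {'c': (771.0, 103.9), 'size': (266.0, 4.2), 'ang': -89.9}
grey holder 61 [455. 143.] {'c': (771.8, -267.7), 'size': (80.3, 4.1), 'ang': -89.9}
grey holder 80 [502. 143.] {'c': (772.0, -359.1), 'size': (95.2, 4.1), 'ang': -89.9}
grey holder 105 [510. 225.] {'c': (612.9, -360.7), 'size': (107.9, 8.0), 'ang': 12.4}
grey holder 247 [449. 217.] {'c': (625.5, -251.0), 'size': (43
[... 1070 characters left out ...]
 435 [366. 249.] {'c': (469.2, 25.7), 'size': (97.8, 68.8), 'ang': 1.3}
grey holder 217 [ 87. 337.] {'c': (939.9, -208.1), 'size': (426.1, 2.9), 'ang': 89.9}
grey holder 74 [442. 300.] {'c': (486.3, 207.6), 'size': (37.5, 19.6), 'ang': -59.8}
grey holder 280 [592. 447.] {'c': (588.6, 506.7), 'size': (131.7, 7.7), 'ang': 89.2}
grey holder 119 [201. 450.] {'c': (939.7, 123.3), 'size': (132.7, 1.8), 'ang': 89.7}
grey holder 97 [485. 452.] {'c': (687.7, 410.0), 'size': (47.1, 5.8), 'ang': 23.0}
bottle [0.456 0.183 0.031] [0.495 0.221 0.11 ] [0.474 0.196 0.076]
gear [ 0.603 -0.276  0.006] [ 0.649 -0.229  0.036] [ 0.625 -0.25   0.016]
bin [0.588 0.028 0.006] [0.639 0.079 0.027] [0.614 0.054 0.017]
```

```bash
cat > go.py <<'E'
import sys
from h import *
# usage: go.py x y z yawdeg (mm; yaw of tool y / cartridge length axis)
x,y,z,a=map(float,sys.argv[1:5])
s=sense();R=s['ee_rot'];p=s['tcp_pos']*1000
cur=np.degrees(np.arctan2(R[1,1],R[0,1]))
d=(a-cur+90)%180-90
turn=-np.radians(d)
t=np.radians(cur+d);ty=np.array([np.cos(t),np.sin(t),0]);tx=np.array([-ty[1],ty[0],0])
e=np.array([x,y,z])-p
print('t',round(s['time_s'],2),'pos',p.round(1),'yaw',round(cur,1),'tilt',R[:,2].round(3),'F',s['wrist_force'].round(1),'open',round(s['gripper_width']*87,1),'j',s['joints'].round(0))
print('turn rad %.3f ; tool shift AFTER turn x %.1f y %.1f z %.1f mm'%(turn,e@tx,e@ty,-e[2]))
E
python3 go.py 436 -242 150 -23.3
```

```text
t 0.15 pos [ 265.4 -565.4  221.7] yaw 25.1 tilt [-0.001  0.001 -1.   ] F [ 0.  -0.8 -0.4] open 86.8 j [-50.  22.   0.  -0. -68. -15.]
turn rad 0.845 ; tool shift AFTER turn x 364.5 y 28.8 z 71.7 mm
```

```bash
python3 -m crank '[[0,0,0,0.12],[0,0,0,0.12],[0,0,0,0.12],[0,0,0,0.12],[0,0,0,0.12]]' 0.087; python3 -m crank '[[0,0,0,0.12],[0,0,0,0.12],[0,0,0,0],[0.036,0.003,0,0],[0.036,0.003,0,0]]'; python3 -m crank '[[0.036,0.003,0,0],[0.036,0.003,0,0],[0.036,0.003,0,0],[0.036,0.003,0.01,0],[0.036,0.003,0.01,0]]'; python3 -m crank '[[0.036,0.003,0.02,0],[0.036,0.003,0.02,0],[0.036,0.003,0.01,0],[0,0,0,0],[0,0,0,0]]'; python3 go.py 436 -242 150 -23.3
```

```text
time_s: 0.57
tcp_pos: [0.2654, -0.5655, 0.2221]
ee_rot: [[0.166, 0.986, -0.0], [0.986, -0.166, 0.001], [0.001, -0.001, -1.0]]
wrist_force: [-0.2, 0.9, -0.3]
gripper_width: 1.001
time_s: 0.98
tcp_pos: [0.2987, -0.5019, 0.2215]
ee_rot: [[0.391, 0.921, -0.001], [0.921, -0.391, 0.001], [0.0, -0.001, -1.0]]
wrist_force: [1.2, 0.2, -0.9]
gripper_width: 1.001
time_s: 1.4
tcp_pos: [0.3841, -0.3406, 0.2029]
ee_rot: [[0.387, 0.922, 0.002], [0.922, -0.387, -0.001], [-0.0, 0.002, -1.0]]
wrist_force: [1.5, -0.3, -0.4]
gripper_width: 1.0
time_s: 1.82
tcp_pos: [0.4342, -0.2445, 0.1519]
ee_rot: [[0.384, 0.923, -0.002], [0.923, -0.384, 0.0], [-0.0, -0.002, -1.0]]
wrist_force: [0.7, -0.6, 0.5]
gripper_width: 1.0
t 1.82 pos [ 434.2 -244.5  151.9] yaw -22.6 tilt [-0.002  0.    -1.   ] F [ 0.7 -0.6  0.5] open 87.0 j [ -11.   14.  -23.    0.  -54. -102.]
turn rad 0.012 ; tool shift AFTER turn x 3.0 y 0.7 z 1.9 mm
```

```bash
cat > wr.py <<'E'
from meas import *
import sys
def wristshot(n):
    s=sense();c=capture('wrist');save(n,c['pixels'])
    T=np.eye(4);T[:3,:3]=s['ee_rot'];T[:3,3]=s['tcp_pos'];W=T@c['hand_eye']
    measure(c,W,200)
    return c,W
if __name__=='__main__': wristshot(sys.argv[1])
E
python3 wr.py w1
```

```text
magenta cart 2555 [318. 234.] {'c': (434.4, -242.3), 'size': (62.8, 35.7), 'ang': -23.3}
yellow holder 905 [316. 163.] {'c': (400.3, -229.9), 'size': (57.7, 18.9), 'ang': 67.4}
orange tape 205 [507. 191.] {'c': (464.4, -115.3), 'size': (44.8, 17.9), 'ang': -44.6}
grey holder 255 [398. 409.] {'c': (606.5, -245.7), 'size': (33.2, 11.7), 'ang': 67.3}
grey holder 341 [231. 423.] {'c': (564.8, -382.9), 'size': (50.8, 23.0), 'ang': 67.3}
```

View pics/w1.png

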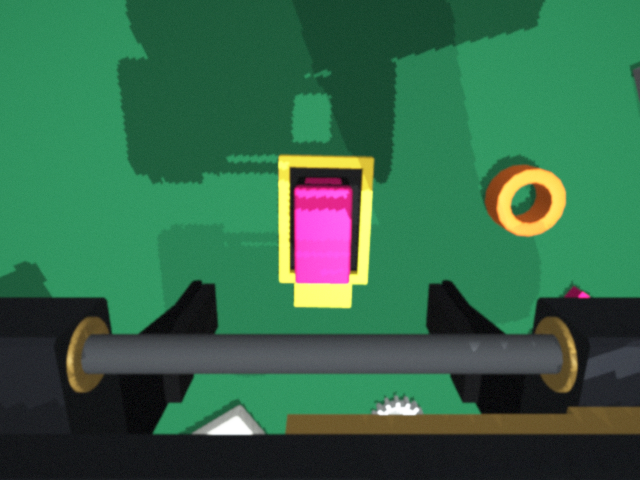

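```bash
python3 -m crank '[[0.0025,0,0.03,0.012],[0,0,0.035,0],[0,0,0.035,0],[0,0,0.026,0],[0,0,0,0]]'; python3 -m crank '[[0,0,0,0]]';python3 go.py 435 -242.2 24 -23.3
```

```text
time_s: 2.28
tcp_pos: [0.4306, -0.244, 0.0224]
ee_rot: [[0.403, 0.915, -0.01], [0.915, -0.403, 0.003], [-0.002, -0.01, -1.0]]
wrist_force: [-0.2, 0.1, -0.2]
gripper_width: 1.0
time_s: 2.37
tcp_pos: [0.434, -0.2448, 0.0263]
ee_rot: [[0.402, 0.916, -0.002], [0.916, -0.402, 0.0], [-0.001, -0.002, -1.0]]
wrist_force: [-0.6, -0.4, -0.3]
gripper_width: 0.998
t 2.37 pos [ 434.  -244.8   26.3] yaw -23.7 tilt [-0.002  0.    -1.   ] F [-0.6 -0.4 -0.3] open 86.8 j [ -11.   24.  -31.    0.  -35. -103.]
turn rad -0.007 ; tool shift AFTER turn x 2.8 y -0.1 z 2.3 mm
```

```bash
python3 -m crank '[[0.0025,0,0.002,0],[0,0,0,0]]'; python3 go.py 435 -242.2 24 -23.3; python3 -m crank '[[0,0,0,0],[0,0,0,0],[0,0,0,0],[0,0,0,0],[0,0,0,0]]' 0.02;python3 -m crank '[[0,0,0,0],[0,0,0,0],[0,0,0,0]]'; python3 go.py 435 -242.2 24 -23.3;
```

```text
time_s: 2.53
tcp_pos: [0.4373, -0.2421, 0.0264]
ee_rot: [[0.401, 0.916, 0.004], [0.916, -0.401, -0.001], [0.001, 0.004, -1.0]]
wrist_force: [-0.8, 0.2, -1.2]
gripper_width: 0.995
t 2.53 pos [ 437.3 -242.1   26.4] yaw -23.7 tilt [ 0.004 -0.001 -1.   ] F [-0.8  0.2 -1.2] open 86.5 j [ -10.   24.  -31.    0.  -35. -103.]
turn rad -0.006 ; tool shift AFTER turn x -1.0 y -2.0 z 2.4 mm
time_s: 2.95
tcp_pos: [0.4359, -0.2415, 0.0249]
ee_rot: [[0.401, 0.916, 0.001], [0.916, -0.401, -0.0], [0.0, 0.001, -1.0]]
wrist_force: [-0.3, -0.1, 0.5]
gripper_width: 0.702
time_s: 3.2
tcp_pos: [0.4357, -0.2415, 0.0245]
ee_rot: [[0.401, 0.916, -0.0], [0.916, -0.401, 0.0], [-0.0, -0.0, -1.0]]
wrist_force: [0.0, -1.6, 0.4]
gripper_width: 0.48
t 3.2 pos [ 435.7 -241.5   24.5] yaw -23.7 tilt [-0.  0. -1.] F [ 0.  -1.6  0.4] open 41.8 j [ -10.   24.  -31.    0.  -35. -103.]
turn rad -0.006 ; tool shift AFTER turn x -1.0 y -0.3 z 0.5 mm
```

```bash
python3 -m crank '[[0,0,0,0],[0,0,0,0],[0,0,0,0],[0,0,0,0]]'; python3 -m crank '[[0,0,-0.015,0],[0,0,-0.03,0],[0,0,-0.035,0],[0,0,-0.03,0],[0,0,-0.02,0]]';python3 -m crank '[[0,0,-0.01,0],[0,0,0,0]]'; python3 go.py 468 26.2 165 1; python3 wr.py w2
```

```text
time_s: 3.53
tcp_pos: [0.4356, -0.2415, 0.0245]
ee_rot: [[0.402, 0.916, -0.0], [0.916, -0.402, 0.0], [-0.0, -0.0, -1.0]]
wrist_force: [-0.7, -0.6, 0.3]
gripper_width: 0.41
time_s: 3.95
tcp_pos: [0.4366, -0.2417, 0.1574]
ee_rot: [[0.401, 0.916, 0.004], [0.916, -0.401, -0.001], [0.001, 0.004, -1.0]]
wrist_force: [0.4, 0.3, -2.1]
gripper_width: 0.41
time_s: 4.12
tcp_pos: [0.4369, -0.2416, 0.1665]
ee_rot: [[0.401, 0.916, 0.005], [0.916, -0.401, -0.001], [0.001, 0.005, -1.0]]
wrist_force: [-0.5, -0.4, -1.3]
gripper_width: 0.411
t 4.12 pos [ 436.9 -241.6  166.5] yaw -23.7 tilt [ 0.005 -0.001 -1.   ] F [-0.5 -0.4 -1.3] open 35.8 j [ -10.   13.  -22.    0.  -55. -103.]
turn rad -0.430 ; tool shift AFTER turn x 267.3 y 35.8 z 1.5 mm
cyan cart 607 [624. 382.] {'c': (632.6, -80.9), 'size': (39.3, 17.4), 'ang': 35.3}
yellow holder 1343 [306. 166.] {'c': (412.7, -231.0), 'size': (66.0, 42.4), 'ang': 66.3}
grey holder 725 [633.  82.] {'c': (444.1, -6.8), 'size': (51.5, 12.1), 'ang': -11.7}
grey holder 209 [380. 406.] {'c': (615.8, -263.1), 'size': (20.9, 19.0), 'ang': 35.0}
```

View pics/w2.png

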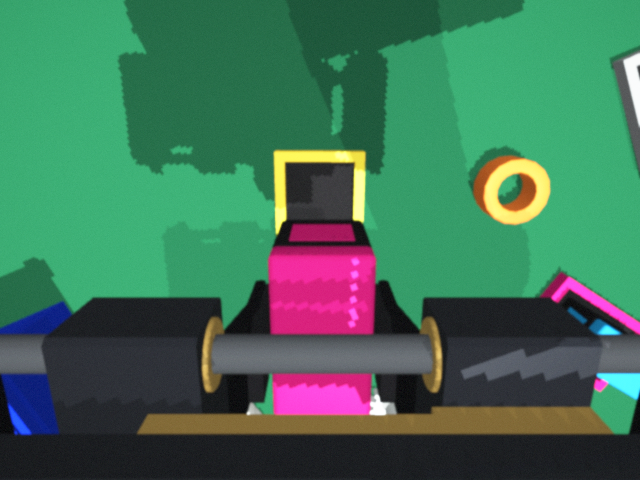

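```bash
python3 -m crank '[[0,0,0,-0.108],[0,0,0,-0.108],[0,0,0,-0.108],[0,0,0,-0.108],[0,0,0,0]]'; python3 -m crank '[[0.015,0.002,0,0],[0.03,0.004,0,0],[0.034,0.005,0,0],[0.034,0.005,0,0],[0.034,0.005,0,0]]'; python3 -m crank '[[0.034,0.005,0,0],[0.034,0.004,0,0],[0.03,0.004,0,0],[0.015,0.002,0,0],[0.007,0,0,0]]'; python3 -m crank '[[0,0,0,0],[0,0,0,0],[0,0,0,0]]' ; python3 go.py 468 26.2 100 1;python3 wr.py w3
```

```text
time_s: 4.58
tcp_pos: [0.4344, -0.241, 0.162]
ee_rot: [[-0.02, 1.0, -0.005], [1.0, 0.02, 0.002], [0.002, -0.005, -1.0]]
wrist_force: [0.6, 0.2, -1.3]
gripper_width: 0.411
time_s: 5.0
tcp_pos: [0.4529, -0.0928, 0.1629]
ee_rot: [[-0.014, 1.0, -0.003], [1.0, 0.014, 0.0], [0.0, -0.003, -1.0]]
wrist_force: [0.6, 0.1, -1.6]
gripper_width: 0.41
time_s: 5.42
tcp_pos: [0.4663, 0.0281, 0.1631]
ee_rot: [[-0.019, 1.0, -0.003], [1.0, 0.019, -0.001], [-0.001, -0.003, -1.0]]
wrist_force: [0.2, -0.5, -1.9]
gripper_width: 0.417
time_s: 5.67
tcp_pos: [0.4661, 0.0252, 0.164]
ee_rot: [[-0.017, 1.0, -0.001], [1.0, 0.017, -0.001], [-0.001, -0.002, -1.0]]
wrist_force: [-0.0, 0.2, -1.6]
gripper_width: 0.411
t 5.67 pos [466.1  25.2 164. ] yaw 1.0 tilt [-0.001 -0.001 -1.   ] F [-0.   0.2 -1.6] open 35.7 j [  23.   10.  -26.   -0.  -54. -112.]
turn rad -0.001 ; tool shift AFTER turn x 1.0 y 1.9 z 64.0 mm
grey holder 2034 [322. 177.] {'c': (448.3, 26.6), 'size': (66.1, 56.2), 'ang': -89.1}
grey holder 244 [538. 223.] {'c': (470.4, 192.4), 'size': (38.3, 17.1), 'ang': -26.7}
grey holder 313 [ 11. 391.] {'c': (623.0, -233.7), 'size': (31.8, 14.2), 'ang': 1.4}
```

```bash
python3 -m crank '[[0.001,0.0015,0.02,0],[0,0,0.035,0],[0,0,0.035,0],[0,0,0.025,0],[0,0,0.015,0]]'; python3 -m crank '[[0,0,0,0],[0,0,0,0],[0,0,0,0]]' ; python3 go.py 467.5 26.4 25 1
```

```text
time_s: 6.13
tcp_pos: [0.4663, 0.0254, 0.0319]
ee_rot: [[-0.016, 1.0, -0.005], [1.0, 0.016, -0.002], [-0.001, -0.005, -1.0]]
wrist_force: [-1.5, 0.3, -1.5]
gripper_width: 0.413
time_s: 6.38
tcp_pos: [0.4692, 0.0269, 0.0356]
ee_rot: [[-0.018, 1.0, 0.002], [1.0, 0.018, 0.001], [0.0, 0.002, -1.0]]
wrist_force: [0.5, -0.5, -0.9]
gripper_width: 0.41
t 6.38 pos [469.2  26.9  35.6] yaw 1.0 tilt [ 0.002  0.001 -1.   ] F [ 0.5 -0.5 -0.9] open 35.7 j [  23.   21.  -34.    0.  -35. -112.]
turn rad 0.001 ; tool shift AFTER turn x -0.5 y -1.7 z 10.6 mm
```

```bash
python3 -m crank '[[0,-0.001,0.005,0],[0,0,0.004,0],[0,0,0.001,0],[0,0,0,0],[0,0,0,0]]'; python3 go.py 467.5 26.4 25 1;  python3 -m crank '[[0,0,0,0],[0,0,0,0],[0,0,0,0],[0,0,0,0],[0,0,0,0]]' 0.072; python3 go.py 467.5 26.4 25 1
```

```text
time_s: 6.8
tcp_pos: [0.4673, 0.0273, 0.0248]
ee_rot: [[-0.019, 1.0, 0.0], [1.0, 0.019, 0.0], [0.0, 0.0, -1.0]]
wrist_force: [-0.3, 0.4, -0.3]
gripper_width: 0.415
t 6.8 pos [467.3  27.3  24.8] yaw 1.1 tilt [ 0.  0. -1.] F [-0.3  0.4 -0.3] open 36.1 j [  23.   22.  -35.    0.  -33. -112.]
turn rad 0.002 ; tool shift AFTER turn x -0.9 y 0.2 z -0.2 mm
time_s: 7.22
tcp_pos: [0.4673, 0.0272, 0.0247]
ee_rot: [[-0.019, 1.0, 0.0], [1.0, 0.019, 0.0], [0.0, 0.0, -1.0]]
wrist_force: [0.3, 0.1, 0.5]
gripper_width: 0.707
t 7.22 pos [467.3  27.2  24.7] yaw 1.1 tilt [ 0.  0. -1.] F [0.3 0.1 0.5] open 61.5 j [  23.   22.  -35.    0.  -33. -112.]
turn rad 0.001 ; tool shift AFTER turn x -0.8 y 0.2 z -0.3 mm
```

```bash
python3 -m crank '[[0,0,-0.015,0],[0,0,-0.03,0],[0,0,-0.035,0],[0,0,-0.035,0],[0,0,-0.02,0]]' 0.087;python3 -m crank '[[0,0,0,0],[0,0,0,-0.1],[0,0,0,-0.1],[0,0,0,-0.1],[0,0,0,-0.1]]';python3 -m crank '[[0,0,0,-0.1],[0,0,0,0],[0,0,0,0]]'; python3 go.py 604 209.2 160 29.8; python3 - <<'E'
from meas import *
c=capture('top');save('top1',c['pixels']);measure(c)
E
```

```text
time_s: 7.63
tcp_pos: [0.4687, 0.0275, 0.1634]
ee_rot: [[-0.02, 1.0, 0.006], [1.0, 0.02, 0.001], [0.001, 0.006, -1.0]]
wrist_force: [1.0, 0.4, -0.9]
gripper_width: 0.98
time_s: 8.05
tcp_pos: [0.4667, 0.0271, 0.1589]
ee_rot: [[-0.411, 0.912, -0.001], [0.912, 0.411, -0.0], [0.0, -0.001, -1.0]]
wrist_force: [0.3, 1.0, 0.3]
gripper_width: 1.001
time_s: 8.3
tcp_pos: [0.4668, 0.0271, 0.159]
ee_rot: [[-0.493, 0.87, -0.001], [0.87, 0.493, -0.0], [0.0, -0.001, -1.0]]
wrist_force: [0.0, -0.2, -0.5]
gripper_width: 0.997
t 8.3 pos [466.8  27.1 159. ] yaw 29.6 tilt [-0.001 -0.    -1.   ] F [ 0.  -0.2 -0.5] open 86.8 j [ 23.  10. -26.  -0. -54. -84.]
turn rad -0.004 ; tool shift AFTER turn x 89.9 y 209.5 z -1.0 mm
cyan holder 83 [208. 204.] {'c': (642.8, 204.2), 'size': (35.0, 14.7), 'ang': 35.3}
cyan holder 99 [183. 223.] {'c': (608.5, 246.7), 'size': (47.1, 10.0), 'ang': 32.3}
cyan cart 669 [359. 214.] {'c': (618.4, -79.5), 'size': (62.0, 35.8), 'ang': 34.9}
magenta holder 544 [359. 221.] {'c': (620.5, -81.8), 'size': (95.7, 66.7), 'ang': 33.8}
magenta cart 160 [300. 311.] {'c': (447.8, 27.2), 'size': (34.3, 20.5), 'ang': -89.3}
yellow holder 699 [449. 319.] {'c': (437.9, -242.0), 'size': (95.1, 66.8), 'ang': -23.8}
yellow cart 509 [196. 217.] {'c': (609.0, 212.7), 'size': (50.7, 35.9), 'ang': 29.2}
orange tape 345 [372. 295.] {'c': (476.4, -104.3), 'size': (45.9, 44.9), 'ang': -45.1}
grey holder 97 [285. 143.] {'c': (771.1, 59.5), 'size': (130.7, 4.2), 'ang': -89.9}
grey holder 204 [391. 143.] {'c': (771.5, -146.4), 'size': (273.3, 4.1), 'ang': -89.9}
grey holder 245 [449. 217.] {'c': (624.5, -251.1), 'size': (42.9, 42.5), 'ang': 52.5}
grey holder 238 [304. 318.] {'c': (446.0, 26.1), 'size': (66.4, 50.1), 'ang': -87.3}
```

View pics/top1.png

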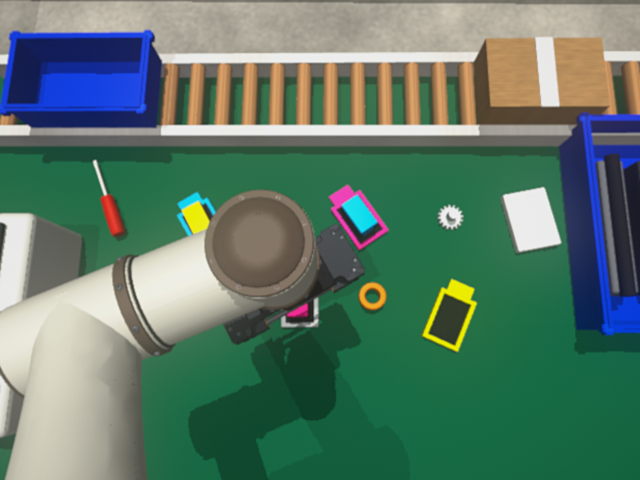

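```bash
python3 - <<'E'
from h import *
c=dict(np.load('top0.npz'))
m=np.zeros((480,640),bool);m[215:440,0:85]=1
P,_,_=depthpts(c,m);P=P[P[:,2]>.03];print(P.min(0),P.max(0))
c=capture('scene');save('sc1',c['pixels'])
E
```

```text
[0.24982501 0.43778166 0.03010107] [0.59015875 0.49633054 0.17318062]
```

View pics/sc1.png

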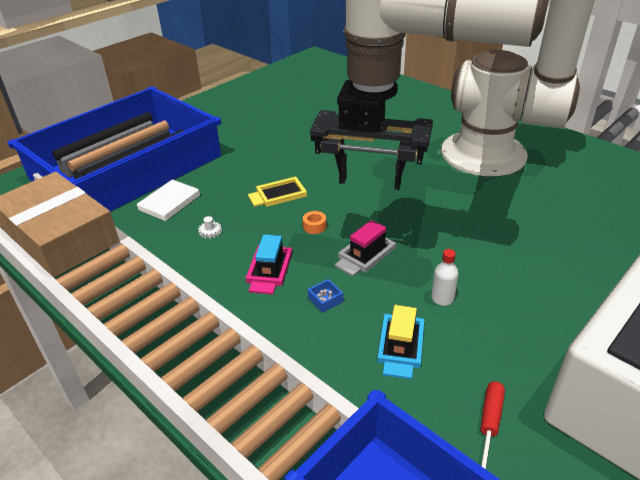

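```bash
python3 -m crank '[[0.006,0.015,0,0],[0.013,0.03,0,0],[0.013,0.03,0,0],[0.013,0.03,0,0],[0.013,0.03,0,0]]';python3 -m crank '[[0.013,0.03,0,0],[0.013,0.03,0,0],[0.006,0.0145,0,0],[0,0,0,0],[0,0,0,0]]';python3 -m crank '[[0,0,0,0],[0,0,0,0]]'; python3 go.py 604 209.2 24 29.8; python3 wr.py w4
```

```text
time_s: 8.82
tcp_pos: [0.5569, 0.1463, 0.1595]
ee_rot: [[-0.495, 0.869, 0.0], [0.869, 0.495, 0.0], [-0.0, 0.0, -1.0]]
wrist_force: [1.3, -0.6, -0.0]
gripper_width: 1.001
time_s: 9.23
tcp_pos: [0.6046, 0.2102, 0.1584]
ee_rot: [[-0.496, 0.868, -0.001], [0.868, 0.496, -0.001], [0.0, -0.002, -1.0]]
wrist_force: [-0.3, -0.2, -0.4]
gripper_width: 0.999
time_s: 9.4
tcp_pos: [0.6039, 0.2085, 0.1596]
ee_rot: [[-0.495, 0.869, -0.0], [0.869, 0.495, -0.0], [0.0, -0.001, -1.0]]
wrist_force: [0.2, -0.5, -0.3]
gripper_width: 1.003
t 9.4 pos [603.9 208.5 159.6] yaw 29.7 tilt [-0. -0. -1.] F [ 0.2 -0.5 -0.3] open 87.2 j [ 34.  26.  -3.  -0. -61. -94.]
turn rad -0.002 ; tool shift AFTER turn x 0.6 y 0.4 z 135.6 mm
cyan holder 3266 [323. 202.] {'c': (603.3, 210.4), 'size': (94.4, 66.0), 'ang': 31.9}
yellow cart 366 [324. 216.] {'c': (602.2, 209.2), 'size': (51.0, 35.4), 'ang': 29.8}
grey holder 218 [ 17. 288.] {'c': (771.0, 33.0), 'size': (31.3, 6.2), 'ang': -89.1}
grey holder 523 [242. 394.] {'c': (771.1, 227.7), 'size': (86.3, 6.5), 'ang': -90.0}
```

View pics/w4.png

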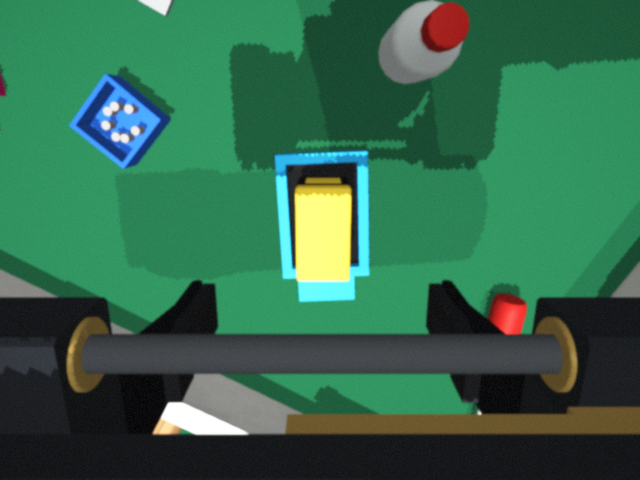

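Yellow cartridge is at (323,235), centred between the fingers; bottle clear. Descend and grip.

```bash
python3 -m crank '[[0,0,0.025,0],[0,0,0.035,0],[0,0,0.035,0],[0,0,0.025,0],[0,0,0.0135,0]]'; python3 -m crank '[[0.0005,0.0005,0.001,0],[0,0,0,0],[0,0,0,0],[0,0,0,0]]';python3 go.py 604 209.2 24.5 29.8
```

```text
time_s: 9.87
tcp_pos: [0.6022, 0.2073, 0.0228]
ee_rot: [[-0.494, 0.869, -0.005], [0.869, 0.494, -0.002], [0.0, -0.006, -1.0]]
wrist_force: [0.5, -0.4, 0.6]
gripper_width: 1.002
time_s: 10.2
tcp_pos: [0.6058, 0.2104, 0.0271]
ee_rot: [[-0.496, 0.868, 0.003], [0.868, 0.496, 0.002], [-0.0, 0.004, -1.0]]
wrist_force: [-0.6, 0.4, 0.2]
gripper_width: 0.994
t 10.2 pos [605.8 210.4  27.1] yaw 29.7 tilt [ 0.003  0.002 -1.   ] F [-0.6  0.4  0.2] open 86.5 j [ 34.  34. -10.   0. -46. -94.]
turn rad -0.001 ; tool shift AFTER turn x -0.1 y -2.1 z 2.6 mm
```

```bash
python3 -m crank '[[0,0,0,0],[0,0,0,0],[0,0,0,0],[0,0,0,0],[0,0,0,0]]' 0.02;python3 -m crank '[[0,0,0,0],[0,0,0,0],[0,0,0,0],[0,0,0,0],[0,0,0,0]]';python3 -m crank '[[0,0,0,0],[0,0,0,0]]';python3 go.py 604 209.2 24.5 29.8
```

```text
time_s: 10.62
tcp_pos: [0.6047, 0.2099, 0.0253]
ee_rot: [[-0.496, 0.868, 0.0], [0.868, 0.496, 0.0], [0.0, 0.0, -1.0]]
wrist_force: [0.5, -0.4, 0.6]
gripper_width: 0.71
time_s: 11.03
tcp_pos: [0.6047, 0.2099, 0.025]
ee_rot: [[-0.496, 0.868, -0.0], [0.868, 0.496, -0.0], [0.0, -0.0, -1.0]]
wrist_force: [0.1, -0.2, 0.3]
gripper_width: 0.41
time_s: 11.2
tcp_pos: [0.6046, 0.2099, 0.025]
ee_rot: [[-0.496, 0.868, -0.0], [0.868, 0.496, -0.0], [0.0, -0.0, -1.0]]
wrist_force: [0.1, 0.2, 0.2]
gripper_width: 0.409
t 11.2 pos [604.6 209.9  25. ] yaw 29.7 tilt [-0. -0. -1.] F [0.1 0.2 0.2] open 35.6 j [ 34.  34. -10.  -0. -46. -94.]
turn rad -0.001 ; tool shift AFTER turn x -0.3 y -0.9 z 0.5 mm
```

```bash
python3 -m crank '[[0,0,-0.015,0],[0,0,-0.03,0],[0,0,-0.035,0],[0,0,-0.035,0],[0,0,-0.025,0]]';python3 -m crank '[[0,0,0,0],[0,0,0,0.117],[0,0,0,0.117],[0,0,0,0.117],[0,0,0,0.117]]';python3 -m crank '[[0,0,0,0.117],[0,0,0,0.117],[0,0,0,0.117],[0,0,0,0.115],[0,0,0,0]]';python3 -m crank '[[0,0,0,0],[0,0,0,0]]'; python3 go.py 437.7 -241.9 165 -23.7
```

```text
time_s: 11.62
tcp_pos: [0.6054, 0.2101, 0.1683]
ee_rot: [[-0.496, 0.868, 0.003], [0.868, 0.496, 0.001], [-0.0, 0.003, -1.0]]
wrist_force: [-0.1, 0.0, -0.5]
gripper_width: 0.409
time_s: 12.03
tcp_pos: [0.6041, 0.2097, 0.1642]
ee_rot: [[-0.045, 0.999, -0.002], [0.999, 0.045, -0.0], [-0.0, -0.002, -1.0]]
wrist_force: [0.0, 0.6, -1.4]
gripper_width: 0.413
time_s: 12.45
tcp_pos: [0.6042, 0.2097, 0.1641]
ee_rot: [[0.405, 0.914, -0.002], [0.914, -0.405, -0.001], [-0.001, -0.001, -1.0]]
wrist_force: [0.7, 0.3, -0.4]
gripper_width: 0.409
time_s: 12.62
tcp_pos: [0.6044, 0.2098, 0.1646]
ee_rot: [[0.401, 0.916, -0.001], [0.916, -0.401, -0.0], [-0.001, -0.001, -1.0]]
wrist_force: [0.2, -0.3, -0.7]
gripper_width: 0.412
t 12.62 pos [604.4 209.8 164.6] yaw -23.7 tilt [-0.001 -0.    -1.   ] F [ 0.2 -0.3 -0.7] open 35.9 j [  34.   26.   -2.   -0.  -62. -147.]
turn rad 0.001 ; tool shift AFTER turn x -480.6 y 28.9 z -0.4 mm
```

```bash
python3 -m crank '[[-0.015,0,0,0],[-0.03,0.001,0,0],[-0.034,0.0024,0,0],[-0.034,0.0024,0,0],[-0.034,0.0024,0,0]]';python3 -m crank '[[-0.034,0.0024,0,0],[-0.034,0.0024,0,0],[-0.034,0.0024,0,0],[-0.034,0.0024,0,0],[-0.034,0.0024,0,0]]';python3 -m crank '[[-0.034,0.0024,0,0],[-0.034,0.0024,0,0],[-0.034,0.0024,0,0],[-0.034,0.0024,0,0],[-0.02,0,0,0]]';python3 -m crank '[[-0.007,0,0,0],[0,0,0,0],[0,0,0,0],[0,0,0,0]]'; python3 go.py 437.7 -241.9 25.5 -23.7; python3 wr.py w5
```

```text
time_s: 13.03
tcp_pos: [0.5521, 0.0709, 0.1649]
ee_rot: [[0.401, 0.916, -0.0], [0.916, -0.401, -0.0], [-0.0, -0.0, -1.0]]
wrist_force: [0.8, 0.1, -1.0]
gripper_width: 0.412
time_s: 13.45
tcp_pos: [0.4944, -0.0897, 0.1652]
ee_rot: [[0.401, 0.916, 0.0], [0.916, -0.401, 0.0], [0.0, 0.0, -1.0]]
wrist_force: [0.0, -1.0, -1.0]
gripper_width: 0.409
time_s: 13.87
tcp_pos: [0.4399, -0.2373, 0.1652]
ee_rot: [[0.403, 0.915, 0.0], [0.915, -0.403, -0.0], [-0.0, 0.0, -1.0]]
wrist_force: [0.8, 0.2, -0.6]
gripper_width: 0.411
time_s: 14.2
tcp_pos: [0.4388, -0.2406, 0.1651]
ee_rot: [[0.402, 0.916, 0.0], [0.916, -0.402, 0.0], [0.0, 0.0, -1.0]]
wrist_force: [-0.1, -1.2, -0.6]
gripper_width: 0.414
t 14.2 pos [ 438.8 -240.6  165.1] yaw -23.7 tilt [ 0.  0. -1.] F [-0.1 -1.2 -0.6] open 36.0 j [ -10.   13.  -22.   -0.  -55. -104.]
turn rad -0.000 ; tool shift AFTER turn x -1.7 y -0.5 z 139.6 mm
cyan cart 631 [624. 383.] {'c': (632.5, -80.9), 'size': (39.4, 17.7), 'ang': 35.8}
magenta holder 528 [593. 303.] {'c': (601.1, -66.9), 'size': (85.7, 21.1), 'ang': 35.1}
yellow holder 1389 [305. 166.] {'c': (413.9, -231.5), 'size': (66.0, 45.2), 'ang': 66.3}
grey holder 762 [633.  82.] {'c': (445.1, -6.3), 'size': (52.9, 12.1), 'ang': -11.9}
grey holder 229 [380. 406.] {'c': (616.1, -261.5), 'size': (20.6, 18.4), 'ang': 39.2}
```

View pics/w5.png

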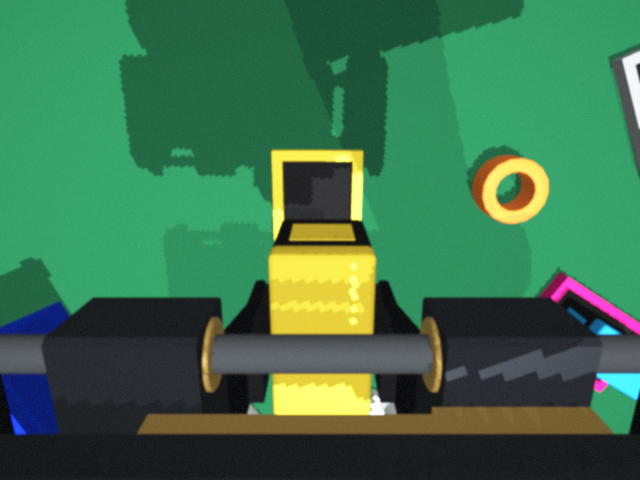

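```bash
python3 -m crank '[[-0.0017,0,0.02,0],[0,0,0.035,0],[0,0,0.035,0],[0,0,0.025,0],[0,0,0.015,0]]'; python3 -m crank '[[0,0,0,0],[0,0,0.003,0],[0,0,0.003,0],[0,0,0.002,0],[0,0,0,0]]' ;python3 -m crank '[[0,0,0,0],[0,0,0,0]]' ; python3 go.py 437.4 -241.8 25.5 -23.7
```

```text
time_s: 14.67
tcp_pos: [0.4364, -0.2414, 0.0322]
ee_rot: [[0.402, 0.916, -0.004], [0.916, -0.402, 0.001], [-0.001, -0.005, -1.0]]
wrist_force: [-1.1, -0.5, -1.5]
gripper_width: 0.416
time_s: 15.08
tcp_pos: [0.4383, -0.2428, 0.0278]
ee_rot: [[0.403, 0.915, 0.002], [0.915, -0.403, -0.0], [0.0, 0.002, -1.0]]
wrist_force: [0.2, 0.2, -1.2]
gripper_width: 0.414
time_s: 15.25
tcp_pos: [0.4381, -0.243, 0.0277]
ee_rot: [[0.403, 0.915, 0.001], [0.915, -0.403, -0.0], [0.0, 0.001, -1.0]]
wrist_force: [0.4, 1.2, -1.5]
gripper_width: 0.412
t 15.25 pos [ 438.1 -243.    27.7] yaw -23.8 tilt [ 0.001 -0.    -1.   ] F [ 0.4  1.2 -1.5] open 35.8 j [ -10.   24.  -31.    0.  -36. -103.]
turn rad -0.001 ; tool shift AFTER turn x 0.8 y -1.1 z 2.2 mm
```

```bash
python3 -m crank '[[0.0005,-0.0005,0.001,0],[0,0,0.0015,0],[0,0,0,0],[0,0,0,0]]' ;python3 go.py 437.4 -241.8 25.5 -23.7; python3 -m crank '[[0,0,0,0],[0,0,0,0],[0,0,0,0],[0,0,0,0],[0,0,0,0]]' 0.07;python3 go.py 437.4 -241.8 25.5 -23.7
```

```text
time_s: 15.58
tcp_pos: [0.4377, -0.2423, 0.0249]
ee_rot: [[0.403, 0.915, 0.001], [0.915, -0.403, -0.0], [0.0, 0.001, -1.0]]
wrist_force: [-0.4, 0.6, 2.0]
gripper_width: 0.41
t 15.58 pos [ 437.7 -242.3   24.9] yaw -23.8 tilt [ 0.001 -0.    -1.   ] F [-0.4  0.6  2. ] open 35.7 j [ -10.   24.  -31.    0.  -35. -103.]
turn rad -0.001 ; tool shift AFTER turn x 0.4 y -0.5 z -0.6 mm
time_s: 16.0
tcp_pos: [0.4373, -0.2423, 0.0244]
ee_rot: [[0.403, 0.915, -0.0], [0.915, -0.403, 0.0], [-0.0, -0.0, -1.0]]
wrist_force: [0.3, -0.3, 0.3]
gripper_width: 0.705
t 16.0 pos [ 437.3 -242.3   24.4] yaw -23.8 tilt [-0.  0. -1.] F [ 0.3 -0.3  0.3] open 61.3 j [ -10.   24.  -31.   -0.  -35. -103.]
turn rad -0.002 ; tool shift AFTER turn x 0.5 y -0.1 z -1.1 mm
```

```bash
python3 -m crank '[[0,0,-0.015,0],[0,0,-0.03,0],[0,0,-0.035,0],[0,0,-0.035,0],[0,0,-0.02,0]]' 0.087;python3 -m crank '[[0,0,0,0],[0,0,0,-0.115],[0,0,0,-0.115],[0,0,0,-0.115],[0,0,0,-0.115]]';python3 -m crank '[[0,0,0,-0.115],[0,0,0,-0.115],[0,0,0,-0.115],[0,0,0,-0.115],[0,0,0,-0.11]]';python3 -m crank '[[0,0,0,0],[0,0,0,0]]'; python3 go.py 619 -79.5 160 35.2
```

```text
time_s: 16.42
tcp_pos: [0.4388, -0.2428, 0.1634]
ee_rot: [[0.403, 0.915, 0.005], [0.915, -0.403, -0.002], [0.0, 0.006, -1.0]]
wrist_force: [0.9, -0.0, -0.8]
gripper_width: 0.986
time_s: 16.83
tcp_pos: [0.4368, -0.2421, 0.1588]
ee_rot: [[-0.05, 0.999, -0.001], [0.999, 0.05, 0.001], [0.001, -0.001, -1.0]]
wrist_force: [-0.1, 0.5, -0.0]
gripper_width: 0.999
time_s: 17.25
tcp_pos: [0.4368, -0.242, 0.1587]
ee_rot: [[-0.581, 0.814, -0.001], [0.814, 0.581, 0.001], [0.001, -0.001, -1.0]]
wrist_force: [-0.3, -0.8, -0.0]
gripper_width: 0.998
time_s: 17.42
tcp_pos: [0.437, -0.2421, 0.1589]
ee_rot: [[-0.574, 0.819, -0.001], [0.819, 0.574, 0.0], [0.001, -0.001, -1.0]]
wrist_force: [-0.4, -0.6, 0.2]
gripper_width: 0.996
t 17.42 pos [ 437.  -242.1  158.9] yaw 35.1 tilt [-0.001  0.    -1.   ] F [-0.4 -0.6  0.2] open 86.6 j [-10.  13. -22.  -0. -55. -45.]
turn rad -0.003 ; tool shift AFTER turn x 28.0 y 242.4 z -1.1 mm
```

```bash
python3 -m crank '[[0,0.015,0,0],[0.004,0.03,0,0],[0.004,0.034,0,0],[0.004,0.034,0,0],[0.004,0.034,0,0]]';python3 -m crank '[[0.004,0.034,0,0],[0.004,0.034,0,0],[0.004,0.02,0,0],[0,0.0075,0,0],[0,0,0,0]]';python3 -m crank '[[0,0,0,0],[0,0,0,0]]'; python3 go.py 619 -79.5 24.5 35.2; python3 wr.py w6
```

```text
time_s: 17.83
tcp_pos: [0.5496, -0.1429, 0.1594]
ee_rot: [[-0.575, 0.818, 0.0], [0.818, 0.575, 0.0], [-0.0, 0.0, -1.0]]
wrist_force: [-0.1, 0.3, -0.2]
gripper_width: 1.0
time_s: 18.25
tcp_pos: [0.6206, -0.0778, 0.1586]
ee_rot: [[-0.578, 0.816, -0.001], [0.816, 0.578, -0.0], [0.0, -0.001, -1.0]]
wrist_force: [-0.7, -1.3, 0.7]
gripper_width: 1.001
time_s: 18.42
tcp_pos: [0.6184, -0.0801, 0.1594]
ee_rot: [[-0.576, 0.818, -0.001], [0.818, 0.576, 0.0], [0.001, -0.001, -1.0]]
wrist_force: [0.2, -0.4, -0.6]
gripper_width: 0.997
t 18.42 pos [618.4 -80.1 159.4] yaw 35.1 tilt [-0.001  0.    -1.   ] F [ 0.2 -0.4 -0.6] open 86.8 j [  7.  25.  -5.  -0. -61. -62.]
turn rad -0.001 ; tool shift AFTER turn x 0.2 y 0.8 z 134.9 mm
cyan cart 5127 [321. 230.] {'c': (618.8, -79.8), 'size': (63.3, 35.7), 'ang': 35.0}
magenta holder 2039 [324. 194.] {'c': (619.6, -82.3), 'size': (94.5, 66.0), 'ang': 34.1}
magenta cart 5707 [602. 137.] {'c': (469.3, 27.4), 'size': (64.1, 37.1), 'ang': 1.1}
orange tape 2251 [418.  31.] {'c': (481.2, -100.5), 'size': (47.2, 34.7), 'ang': -54.9}
grey holder 2994 [548. 123.] {'c': (467.4, 26.7), 'size': (94.5, 66.7), 'ang': 1.2}
grey holder 1811 [115.  83.] {'c': (624.3, -250.0), 'size': (45.0, 42.0), 'ang': 37.5}
grey holder 883 [ 71. 280.] {'c': (770.8, -204.7), 'size': (127.1, 6.6), 'ang': -89.6}
grey holder 395 [264. 393.] {'c': (771.2, -29.6), 'size': (71.9, 6.0), 'ang': 89.8}
```

View pics/w6.png

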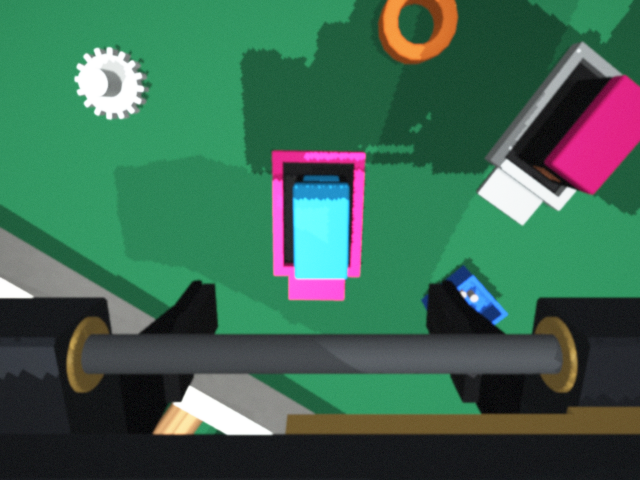

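```bash
python3 -m crank '[[0,0.0005,0.025,0],[0,0,0.035,0],[0,0,0.035,0],[0,0,0.025,0],[0,0,0.0145,0]]'; python3 -m crank '[[0,0,0,0],[0,0,0,0],[0,0,0,0],[0,0,0,0]]';python3 go.py 619 -79.6 24.5 35.2;  python3 -m crank '[[0,0,0,0],[0,0,0,0],[0,0,0,0],[0,0,0,0],[0,0,0,0]]' 0.02;python3 -m crank '[[0,0,0,0],[0,0,0,0],[0,0,0,0],[0,0,0,0],[0,0,0,0]]';python3 -m crank '[[0,0,0,0],[0,0,0,0]]';python3 go.py 619 -79.6 24.5 35.2
```

```text
time_s: 18.88
tcp_pos: [0.6168, -0.0804, 0.022]
ee_rot: [[-0.575, 0.818, -0.005], [0.818, 0.575, -0.0], [0.003, -0.004, -1.0]]
wrist_force: [-0.8, -0.5, -0.4]
gripper_width: 0.998
time_s: 19.22
tcp_pos: [0.6209, -0.0795, 0.0271]
ee_rot: [[-0.577, 0.817, 0.004], [0.817, 0.577, 0.0], [-0.002, 0.003, -1.0]]
wrist_force: [-1.3, 0.7, 0.7]
gripper_width: 1.0
t 19.22 pos [620.9 -79.5  27.1] yaw 35.2 tilt [ 0.004  0.    -1.   ] F [-1.3  0.7  0.7] open 87.0 j [  8.  33. -12.   0. -44. -62.]
turn rad 0.000 ; tool shift AFTER turn x 1.0 y -1.7 z 2.6 mm
time_s: 19.63
tcp_pos: [0.6198, -0.0791, 0.0253]
ee_rot: [[-0.577, 0.817, 0.0], [0.817, 0.577, 0.0], [-0.0, 0.0, -1.0]]
wrist_force: [-0.4, 0.1, 0.3]
gripper_width: 0.706
time_s: 20.05
tcp_pos: [0.6198, -0.0792, 0.025]
ee_rot: [[-0.577, 0.817, 0.0], [0.817, 0.577, -0.0], [-0.0, 0.0, -1.0]]
wrist_force: [0.9, -0.0, -0.4]
gripper_width: 0.408
time_s: 20.22
tcp_pos: [0.6198, -0.0792, 0.025]
ee_rot: [[-0.577, 0.817, 0.0], [0.817, 0.577, 0.0], [0.0, 0.0, -1.0]]
wrist_force: [-0.6, 0.6, 0.2]
gripper_width: 0.411
t 20.22 pos [619.8 -79.2  25. ] yaw 35.2 tilt [ 0.  0. -1.] F [-0.6  0.6  0.2] open 35.8 j [  8.  33. -12.  -0. -44. -62.]
turn rad 0.000 ; tool shift AFTER turn x 0.1 y -0.8 z 0.5 mm
```

```bash
python3 -m crank '[[0,0,-0.015,0],[0,0,-0.03,0],[0,0,-0.035,0],[0,0,-0.035,0],[0,0,-0.025,0]]';python3 -m crank '[[0,0,0,0],[0,0,0,0.056],[0,0,0,0],[0,0,0,0]]'; python3 go.py 604 210.3 165 32
```

```text
time_s: 20.63
tcp_pos: [0.6204, -0.0793, 0.1681]
ee_rot: [[-0.577, 0.817, 0.003], [0.817, 0.577, -0.0], [-0.002, 0.002, -1.0]]
wrist_force: [1.3, 1.1, -1.7]
gripper_width: 0.411
time_s: 20.97
tcp_pos: [0.6189, -0.0792, 0.1639]
ee_rot: [[-0.531, 0.847, -0.002], [0.847, 0.531, 0.0], [0.001, -0.002, -1.0]]
wrist_force: [0.5, -0.4, -1.9]
gripper_width: 0.411
t 20.97 pos [618.9 -79.2 163.9] yaw 32.1 tilt [-0.002  0.    -1.   ] F [ 0.5 -0.4 -1.9] open 35.8 j [  8.  25.  -4.  -0. -61. -65.]
turn rad 0.001 ; tool shift AFTER turn x 253.4 y 140.7 z -1.1 mm
```

```bash
python3 -m crank '[[0.015,0.008,0,0],[0.032,0.018,0,0],[0.032,0.018,0,0],[0.032,0.018,0,0],[0.032,0.018,0,0]]';python3 -m crank '[[0.032,0.018,0,0],[0.032,0.018,0,0],[0.032,0.018,0,0],[0.010,0.005,0,0],[0.004,0.002,0,0]]';python3 -m crank '[[0,0,0,0],[0,0,0,0],[0,0,0,0],[0,0,0,0]]';python3 go.py 604 210.3 25.5 32;python3 wr.py w7
```

```text
time_s: 21.38
tcp_pos: [0.611, 0.0856, 0.1639]
ee_rot: [[-0.531, 0.848, -0.002], [0.848, 0.531, -0.001], [0.0, -0.002, -1.0]]
wrist_force: [0.4, -0.4, -1.1]
gripper_width: 0.408
time_s: 21.8
tcp_pos: [0.6044, 0.2124, 0.1636]
ee_rot: [[-0.534, 0.846, -0.002], [0.846, 0.534, -0.001], [0.0, -0.002, -1.0]]
wrist_force: [-0.2, -0.9, -2.3]
gripper_width: 0.411
time_s: 22.13
tcp_pos: [0.6053, 0.2084, 0.165]
ee_rot: [[-0.529, 0.849, -0.0], [0.849, 0.529, -0.0], [-0.0, -0.0, -1.0]]
wrist_force: [-0.2, -0.2, -1.0]
gripper_width: 0.408
t 22.13 pos [605.3 208.4 165. ] yaw 31.9 tilt [-0. -0. -1.] F [-0.2 -0.2 -1. ] open 35.5 j [ 33.  26.  -2.   0. -62. -92.]
turn rad -0.002 ; tool shift AFTER turn x 2.3 y -0.1 z 139.5 mm
cyan holder 2022 [325. 174.] {'c': (588.4, 201.1), 'size': (66.0, 59.3), 'ang': -58.1}
grey holder 501 [ 40. 285.] {'c': (771.0, 50.9), 'size': (68.7, 6.5), 'ang': 89.9}
grey holder 407 [613. 297.] {'c': (538.6, 442.7), 'size': (63.0, 6.1), 'ang': -0.0}
```

View pics/w7.png

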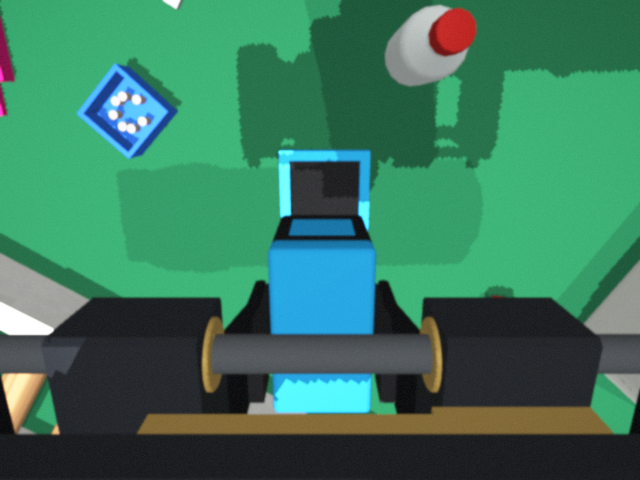

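```bash
python3 -m crank '[[0.002,0,0.02,0],[0,0,0.035,0],[0,0,0.035,0],[0,0,0.025,0],[0,0,0.015,0]]'; python3 -m crank '[[0,0,0,0],[0,0,0.003,0],[0,0,0.003,0],[0,0,0.002,0],[0,0,0,0]]' ;python3 -m crank '[[0,0,0,0],[0,0,0,0]]' ; python3 go.py 604 210.3 25.5 32
```

```text
time_s: 22.6
tcp_pos: [0.6024, 0.2097, 0.0316]
ee_rot: [[-0.529, 0.849, -0.005], [0.849, 0.529, -0.002], [0.0, -0.005, -1.0]]
wrist_force: [-0.2, -0.1, -1.7]
gripper_width: 0.415
time_s: 23.02
tcp_pos: [0.6046, 0.2119, 0.028]
ee_rot: [[-0.53, 0.848, 0.001], [0.848, 0.53, 0.001], [0.0, 0.002, -1.0]]
wrist_force: [-0.7, -1.0, -1.7]
gripper_width: 0.411
time_s: 23.18
tcp_pos: [0.6045, 0.212, 0.0279]
ee_rot: [[-0.53, 0.848, 0.001], [0.848, 0.53, 0.001], [-0.0, 0.001, -1.0]]
wrist_force: [-0.5, -0.6, -1.6]
gripper_width: 0.412
t 23.18 pos [604.5 212.   27.9] yaw 32.0 tilt [ 0.001  0.001 -1.   ] F [-0.5 -0.6 -1.6] open 35.9 j [ 34.  34. -10.   0. -46. -92.]
turn rad 0.000 ; tool shift AFTER turn x -1.2 y -1.3 z 2.4 mm
```

```bash
python3 -m crank '[[-0.001,-0.001,0.001,0],[0,0,0.0015,0],[0,0,0,0],[0,0,0,0]]' ;python3 go.py 604 210.3 25.5 32; python3 -m crank '[[0,0,0,0],[0,0,0,0],[0,0,0,0],[0,0,0,0],[0,0,0,0]]' 0.07;python3 -m crank '[[0,0,-0.015,0],[0,0,-0.03,0],[0,0,-0.035,0],[0,0,-0.035,0],[0,0,-0.02,0]]' 0.087;python3 -m crank '[[0,0,0,0],[0,0,0,0.11],[0,0,0,0.11],[0,0,0,0.11],[0,0,0,0.11]]';python3 -m crank '[[0,0,0,0.1],[0,0,0,0],[0,0,0,0]]'; python3 go.py 468.5 27.2 160 1.1
```

```text
time_s: 23.52
tcp_pos: [0.604, 0.2104, 0.025]
ee_rot: [[-0.53, 0.848, 0.001], [0.848, 0.53, 0.0], [-0.0, 0.001, -1.0]]
wrist_force: [0.0, 0.1, 1.4]
gripper_width: 0.413
t 23.52 pos [604.  210.4  25. ] yaw 32.0 tilt [ 0.001  0.    -1.   ] F [0.  0.1 1.4] open 35.9 j [ 34.  34. -10.   0. -45. -92.]
turn rad 0.001 ; tool shift AFTER turn x -0.1 y -0.1 z -0.5 mm
time_s: 23.93
tcp_pos: [0.6038, 0.2104, 0.0245]
ee_rot: [[-0.53, 0.848, -0.0], [0.848, 0.53, -0.0], [-0.0, -0.0, -1.0]]
wrist_force: [-0.3, 0.3, 0.4]
gripper_width: 0.7
time_s: 24.35
tcp_pos: [0.6054, 0.211, 0.1642]
ee_rot: [[-0.531, 0.847, 0.006], [0.848, 0.531, 0.002], [-0.001, 0.006, -1.0]]
wrist_force: [0.4, 0.9, 0.6]
gripper_width: 0.982
time_s: 24.77
tcp_pos: [0.6033, 0.2102, 0.1587]
ee_rot: [[-0.113, 0.994, -0.001], [0.994, 0.113, -0.0], [-0.0, -0.001, -1.0]]
wrist_force: [-0.2, 0.2, 0.2]
gripper_width: 1.002
time_s: 25.02
tcp_pos: [0.6035, 0.2103, 0.1589]
ee_rot: [[-0.021, 1.0, -0.001], [1.0, 0.021, -0.0], [-0.0, -0.001, -1.0]]
wrist_force: [-0.1, -0.4, 0.1]
gripper_width: 1.003
t 25.02 pos [603.5 210.3 158.9] yaw 1.2 tilt [-0.001 -0.    -1.   ] F [-0.1 -0.4  0.1] open 87.3 j [  34.   26.   -3.   -0.  -61. -122.]
turn rad 0.002 ; tool shift AFTER turn x -180.4 y -138.5 z -1.1 mm
```

```bash
python3 -m crank '[[-0.008,-0.006,0,0],[-0.028,-0.0215,0,0],[-0.028,-0.0215,0,0],[-0.028,-0.0215,0,0],[-0.028,-0.0215,0,0]]';python3 -m crank '[[-0.028,-0.0215,0,0],[-0.028,-0.0215,0,0],[-0.0045,-0.0035,0,0],[0,0,0,0],[0,0,0,0]]';python3 -m crank '[[0,0,0,0],[0,0,0,0]]';python3 go.py 468.5 27.2 24.5 1.1;python3 wr.py w8
```

```text
time_s: 25.43
tcp_pos: [0.5122, 0.087, 0.1592]
ee_rot: [[-0.021, 1.0, -0.001], [1.0, 0.021, -0.0], [-0.0, -0.001, -1.0]]
wrist_force: [-0.1, -0.7, -0.3]
gripper_width: 1.001
time_s: 25.85
tcp_pos: [0.469, 0.0271, 0.16]
ee_rot: [[-0.019, 1.0, 0.002], [1.0, 0.019, 0.0], [0.0, 0.002, -1.0]]
wrist_force: [0.4, -0.1, -0.9]
gripper_width: 1.004
time_s: 26.02
tcp_pos: [0.4695, 0.0281, 0.1595]
ee_rot: [[-0.02, 1.0, 0.0], [1.0, 0.02, 0.0], [0.0, 0.0, -1.0]]
wrist_force: [0.9, -0.3, -0.5]
gripper_width: 0.995
t 26.02 pos [469.5  28.1 159.5] yaw 1.1 tilt [ 0.  0. -1.] F [ 0.9 -0.3 -0.5] open 86.6 j [  23.   10.  -26.    0.  -54. -112.]
turn rad 0.001 ; tool shift AFTER turn x -0.9 y -1.0 z 135.0 mm
magenta holder 905 [225. 406.] {'c': (639.6, -50.1), 'size': (65.8, 40.5), 'ang': -17.8}
magenta holder 301 [175. 422.] {'c': (653.5, -93.1), 'size': (32.6, 9.7), 'ang': 34.2}
magenta cart 1066 [320. 208.] {'c': (467.2, 28.7), 'size': (62.4, 35.7), 'ang': 1.1}
grey holder 3329 [318. 199.] {'c': (466.6, 27.0), 'size': (93.3, 66.0), 'ang': 1.1}
grey holder 254 [537. 220.] {'c': (470.3, 192.1), 'size': (38.0, 16.6), 'ang': -26.5}
```

View pics/w8.png

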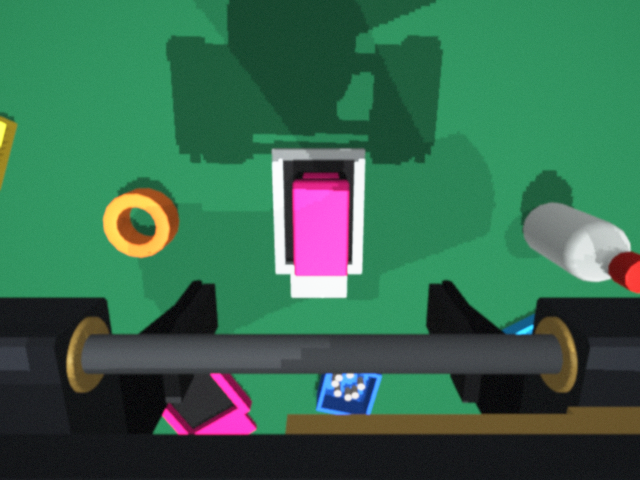

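Magenta cartridge at (321,226), centred between the fingers; tape and bottle clear. Descend and grip.

```bash
python3 -m crank '[[-0.0005,-0.001,0.025,0],[0,0,0.035,0],[0,0,0.035,0],[0,0,0.025,0],[0,0,0.0145,0]]'; python3 -m crank '[[0,0,0,0],[0,0,0,0],[0,0,0,0],[0,0,0,0]]';python3 go.py 468.3 27.7 24.5 1.1;  python3 -m crank '[[0,0,0,0],[0,0,0,0],[0,0,0,0],[0,0,0,0],[0,0,0,0]]' 0.02;python3 -m crank '[[0,0,0,0],[0,0,0,0],[0,0,0,0],[0,0,0,0],[0,0,0,0]]';python3 -m crank '[[0,0,0,0],[0,0,0,0]]';python3 go.py 468.3 27.7 24.5 1.1
```

```text
time_s: 26.48
tcp_pos: [0.4663, 0.0268, 0.0219]
ee_rot: [[-0.019, 1.0, -0.005], [1.0, 0.019, -0.002], [-0.002, -0.005, -1.0]]
wrist_force: [-0.6, 0.5, -0.2]
gripper_width: 0.998
time_s: 26.82
tcp_pos: [0.4689, 0.0274, 0.0263]
ee_rot: [[-0.019, 1.0, 0.003], [1.0, 0.019, 0.001], [0.001, 0.003, -1.0]]
wrist_force: [-0.7, 1.1, 0.6]
gripper_width: 1.0
t 26.82 pos [468.9  27.4  26.3] yaw 1.1 tilt [ 0.003  0.001 -1.   ] F [-0.7  1.1  0.6] open 87.0 j [  23.   22.  -35.    0.  -33. -112.]
turn rad 0.000 ; tool shift AFTER turn x 0.3 y -0.6 z 1.8 mm
time_s: 27.23
tcp_pos: [0.4678, 0.0268, 0.0253]
ee_rot: [[-0.019, 1.0, 0.001], [1.0, 0.019, 0.0], [0.0, 0.001, -1.0]]
wrist_force: [0.0, 0.2, -0.5]
gripper_width: 0.706
time_s: 27.65
tcp_pos: [0.4677, 0.0268, 0.025]
ee_rot: [[-0.019, 1.0, -0.0], [1.0, 0.019, 0.0], [0.0, -0.0, -1.0]]
wrist_force: [0.1, 0.1, 0.4]
gripper_width: 0.412
time_s: 27.82
tcp_pos: [0.4677, 0.0268, 0.025]
ee_rot: [[-0.019, 1.0, 0.0], [1.0, 0.019, 0.0], [0.0, 0.0, -1.0]]
wrist_force: [0.1, 0.5, -0.7]
gripper_width: 0.409
t 27.82 pos [467.7  26.8  25. ] yaw 1.1 tilt [ 0.  0. -1.] F [ 0.1  0.5 -0.7] open 35.6 j [  23.   22.  -35.   -0.  -33. -112.]
turn rad -0.000 ; tool shift AFTER turn x 0.9 y 0.6 z 0.5 mm
```

```bash
python3 -m crank '[[0,0,-0.015,0],[0,0,-0.03,0],[0,0,-0.035,0],[0,0,-0.035,0],[0,0,-0.025,0]]';python3 -m crank '[[0,0,0,0],[0,0,0,-0.115],[0,0,0,-0.115],[0,0,0,-0.115],[0,0,0,-0.115]]';python3 -m crank '[[0,0,0,-0.116],[0,0,0,0],[0,0,0,0]]'; python3 go.py 620.2 -82.3 165 34.1
```

```text
time_s: 28.23
tcp_pos: [0.4682, 0.0268, 0.1678]
ee_rot: [[-0.019, 1.0, 0.003], [1.0, 0.019, 0.001], [0.001, 0.003, -1.0]]
wrist_force: [1.1, 0.9, -1.3]
gripper_width: 0.413
time_s: 28.65
tcp_pos: [0.4668, 0.0266, 0.164]
ee_rot: [[-0.465, 0.885, -0.002], [0.885, 0.465, -0.0], [0.001, -0.002, -1.0]]
wrist_force: [0.4, -0.6, -1.9]
gripper_width: 0.414
time_s: 28.9
tcp_pos: [0.4671, 0.0266, 0.1642]
ee_rot: [[-0.558, 0.83, -0.002], [0.83, 0.558, -0.0], [0.001, -0.002, -1.0]]
wrist_force: [0.1, -0.2, -1.4]
gripper_width: 0.413
t 28.9 pos [467.1  26.6 164.2] yaw 33.9 tilt [-0.002 -0.    -1.   ] F [ 0.1 -0.2 -1.4] open 35.9 j [ 23.  10. -26.  -0. -54. -79.]
turn rad -0.004 ; tool shift AFTER turn x -176.0 y 65.7 z -0.8 mm
```

```bash
python3 -m crank '[[-0.013,0.005,0,-0.003],[-0.03,0.011,0,0],[-0.03,0.011,0,0],[-0.03,0.011,0,0],[-0.03,0.011,0,0]]';python3 -m crank '[[-0.03,0.011,0,0],[-0.01,0.004,0,0],[-0.003,0.0015,0,0],[0,0,0,0],[0,0,0,0]]';python3 -m crank '[[0,0,0,0],[0,0,0,0]]';python3 go.py 620.2 -82.3 25.5 34.1;python3 wr.py w9
```

```text
time_s: 29.32
tcp_pos: [0.5838, -0.0565, 0.1644]
ee_rot: [[-0.561, 0.828, -0.001], [0.828, 0.561, 0.0], [0.001, -0.001, -1.0]]
wrist_force: [1.1, 0.5, -1.3]
gripper_width: 0.411
time_s: 29.73
tcp_pos: [0.6199, -0.0815, 0.1644]
ee_rot: [[-0.562, 0.827, -0.002], [0.827, 0.562, 0.0], [0.001, -0.001, -1.0]]
wrist_force: [0.4, -0.2, -1.3]
gripper_width: 0.414
time_s: 29.9
tcp_pos: [0.6202, -0.0811, 0.1654]
ee_rot: [[-0.563, 0.826, 0.0], [0.826, 0.563, 0.0], [0.0, 0.0, -1.0]]
wrist_force: [-0.5, 0.4, -1.5]
gripper_width: 0.412
t 29.9 pos [620.2 -81.1 165.4] yaw 34.3 tilt [ 0.  0. -1.] F [-0.5  0.4 -1.5] open 35.8 j [  7.  25.  -4.  -0. -61. -63.]
turn rad 0.003 ; tool shift AFTER turn x -1.0 y -0.6 z 139.9 mm
cyan cart 416 [630. 409.] {'c': (604.1, 189.9), 'size': (47.2, 7.1), 'ang': 33.9}
magenta holder 1338 [333. 164.] {'c': (598.1, -96.7), 'size': (65.9, 42.2), 'ang': -56.4}
orange tape 1276 [430.  31.] {'c': (481.6, -100.6), 'size': (47.4, 34.2), 'ang': -55.7}
grey holder 4782 [568. 119.] {'c': (467.4, 26.2), 'size': (94.4, 67.9), 'ang': 1.1}
grey holder 1759 [119.  85.] {'c': (624.1, -249.9), 'size': (45.1, 41.9), 'ang': 37.5}
grey holder 667 [ 55. 265.] {'c': (771.1, -227.6), 'size': (95.9, 6.5), 'ang': -89.6}
```

View pics/w9.png

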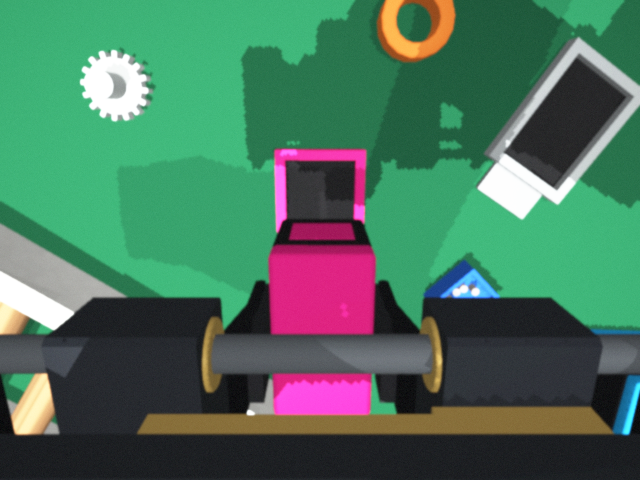

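The cartridge hangs straight at column 322 over the holder; the grey holder at (570,125) is empty. Lower, settle, release.

```bash
python3 -m crank '[[-0.001,0,0.02,0],[0,0,0.035,0],[0,0,0.035,0],[0,0,0.025,0],[0,0,0.015,0]]'; python3 -m crank '[[0,0,0,0],[0,0,0.003,0],[0,0,0.003,0],[0,0,0.002,0],[0,0,0,0]]' ;python3 -m crank '[[0,0,0,0],[0,0,0,0]]' ; python3 go.py 620.2 -82.3 25.5 34.1
```

```text
time_s: 30.37
tcp_pos: [0.619, -0.0822, 0.032]
ee_rot: [[-0.563, 0.827, -0.005], [0.827, 0.563, 0.0], [0.003, -0.004, -1.0]]
wrist_force: [-0.5, 0.9, -1.6]
gripper_width: 0.414
time_s: 30.78
tcp_pos: [0.622, -0.0825, 0.0281]
ee_rot: [[-0.563, 0.827, 0.002], [0.827, 0.563, 0.0], [-0.001, 0.002, -1.0]]
wrist_force: [0.4, 0.9, -1.8]
gripper_width: 0.413
time_s: 30.95
tcp_pos: [0.6219, -0.0827, 0.0279]
ee_rot: [[-0.563, 0.827, 0.001], [0.827, 0.563, 0.0], [-0.001, 0.001, -1.0]]
wrist_force: [-1.1, -0.1, -1.3]
gripper_width: 0.41
t 30.95 pos [621.9 -82.7  27.9] yaw 34.3 tilt [ 0.001  0.    -1.   ] F [-1.1 -0.1 -1.3] open 35.6 j [  7.  33. -12.   0. -45. -63.]
turn rad 0.003 ; tool shift AFTER turn x 1.3 y -1.2 z 2.4 mm
```

```bash
python3 -m crank '[[0.001,-0.001,0.001,0],[0,0,0.0015,0],[0,0,0,0],[0,0,0,0]]' ;python3 go.py 620.2 -82.3 25.5 34.1; python3 -m crank '[[0,0,0,0],[0,0,0,0],[0,0,0,0],[0,0,0,0],[0,0,0,0]]' 0.07;python3 -m crank '[[0,0,-0.015,0],[0,0,-0.03,0],[0,0,-0.035,0],[0,0,-0.035,0],[0,0,-0.035,0]]' 0.087;python3 -m crank '[[0,0,-0.03,0],[0,0,0,0],[0,0,0,0]]'; python3 go.py 300 -480 220 34
```

```text
time_s: 31.28
tcp_pos: [0.6202, -0.0824, 0.0251]
ee_rot: [[-0.563, 0.826, 0.0], [0.826, 0.563, -0.0], [-0.0, 0.0, -1.0]]
wrist_force: [-1.0, 0.2, 3.0]
gripper_width: 0.413
t 31.28 pos [620.2 -82.4  25.1] yaw 34.3 tilt [ 0. -0. -1.] F [-1.   0.2  3. ] open 36.0 j [  7.  33. -12.   0. -44. -63.]
turn rad 0.003 ; tool shift AFTER turn x 0.1 y 0.0 z -0.4 mm
time_s: 31.7
tcp_pos: [0.6201, -0.0825, 0.0244]
ee_rot: [[-0.563, 0.827, -0.0], [0.827, 0.563, -0.0], [0.0, -0.0, -1.0]]
wrist_force: [-0.1, -0.6, 0.8]
gripper_width: 0.703
time_s: 32.12
tcp_pos: [0.6197, -0.0825, 0.176]
ee_rot: [[-0.563, 0.827, -0.001], [0.827, 0.563, -0.0], [0.0, -0.001, -1.0]]
wrist_force: [1.0, 0.4, 0.3]
gripper_width: 0.989
time_s: 32.37
tcp_pos: [0.6211, -0.0823, 0.207]
ee_rot: [[-0.563, 0.827, 0.005], [0.827, 0.563, 0.001], [-0.002, 0.005, -1.0]]
wrist_force: [-0.3, -0.5, -1.1]
gripper_width: 1.0
t 32.37 pos [621.1 -82.3 207. ] yaw 34.3 tilt [ 0.005  0.001 -1.   ] F [-0.3 -0.5 -1.1] open 87.0 j [  7.  23.  -1.  -0. -66. -63.]
turn rad 0.004 ; tool shift AFTER turn x -150.2 y -488.6 z -13.0 mm
```

```bash
python3 -m crank '[[-0.005,-0.015,0,0],[-0.01,-0.033,0,0],[-0.01,-0.033,0,0],[-0.01,-0.033,0,0],[-0.01,-0.033,0,0]]';python3 -m crank '[[-0.01,-0.033,0,0],[-0.01,-0.033,0,0],[-0.01,-0.033,0,0],[-0.01,-0.033,0,0],[-0.01,-0.033,0,0]]';python3 -m crank '[[-0.01,-0.033,0,0],[-0.01,-0.033,0,0],[-0.01,-0.033,0,0],[-0.01,-0.033,0,0],[-0.005,-0.015,0,0]]'; python3 -m crank '[[0,0,0,0],[0,0,0,0],[0,0,0,0]]'
python3 - <<'E'
from meas import *
for n in('top','scene'):
    c=capture(n);save(n+'9',c['pixels']);print(n);measure(c)
    if n=='top':
        for nm,u,v,r in(('bottle',198,292,22),('gear',451,217,16)):
            m=np.zeros((480,640),bool);m[v-r:v+r,u-r:u+r]=1
            P,_,_=depthpts(c,m);P=P[P[:,2]>.006 if nm!='bottle' else P[:,2]>.03];print(nm,P.min(0).round(3),P.max(0).round(3),P.mean(0).round(3))
E
```

```text
time_s: 32.78
tcp_pos: [0.5212, -0.2034, 0.2024]
ee_rot: [[-0.563, 0.826, -0.004], [0.826, 0.563, 0.001], [0.003, -0.003, -1.0]]
wrist_force: [-0.8, -0.5, -0.2]
gripper_width: 1.001
time_s: 33.2
tcp_pos: [0.4127, -0.3373, 0.2027]
ee_rot: [[-0.563, 0.827, -0.004], [0.827, 0.563, 0.002], [0.003, -0.002, -1.0]]
wrist_force: [-0.3, -0.4, 1.1]
gripper_width: 0.996
time_s: 33.62
tcp_pos: [0.3156, -0.4579, 0.2025]
ee_rot: [[-0.56, 0.828, -0.004], [0.828, 0.56, 0.003], [0.004, -0.001, -1.0]]
wrist_force: [0.6, 0.6, -0.5]
gripper_width: 0.998
time_s: 33.87
tcp_pos: [0.3189, -0.4557, 0.2034]
ee_rot: [[-0.563, 0.827, -0.002], [0.827, 0.563, 0.002], [0.002, -0.0, -1.0]]
wrist_force: [1.5, 0.4, 0.1]
gripper_width: 0.999
top
cyan holder 519 [205. 230.] {'c': (603.1, 210.1), 'size': (95.9, 66.3), 'ang': 32.1}
cyan cart 686 [197. 221.] {'c': (602.5, 210.0), 'size': (65.1, 36.3), 'ang': 32.1}
magenta holder 535 [359. 221.] {'c': (620.9, -81.6), 'size': (96.5, 66.5), 'ang': 34.2}
magenta cart 688 [360. 212.] {'c': (620.8, -80.9), 'size': (64.2, 36.7), 'ang': 34.1}
yellow holder 636 [448. 320.] {'c': (
[... 1638 characters left out ...]
.1), 'ang': -77.9}
grey holder 161 [174. 207.] {'c': (622.3, -366.2), 'size': (116.9, 50.8), 'ang': -11.8}
grey holder 144 [209. 229.] {'c': (629.2, -248.7), 'size': (41.5, 40.6), 'ang': -36.1}
grey holder 449 [367. 249.] {'c': (469.4, 25.8), 'size': (98.2, 69.0), 'ang': 1.3}
grey holder 76 [442. 299.] {'c': (486.7, 207.9), 'size': (37.5, 20.6), 'ang': -59.8}
grey holder 98 [ 88. 337.] {'c': (939.2, -180.6), 'size': (180.0, 2.2), 'ang': 89.8}
grey holder 226 [175. 423.] {'c': (939.9, 51.5), 'size': (276.2, 2.5), 'ang': -90.0}
grey holder 275 [592. 447.] {'c': (588.5, 507.0), 'size': (132.2, 7.2), 'ang': 89.1}
grey holder 104 [486. 449.] {'c': (684.2, 408.6), 'size': (56.7, 5.8), 'ang': 23.0}
```

View pics/top9.png

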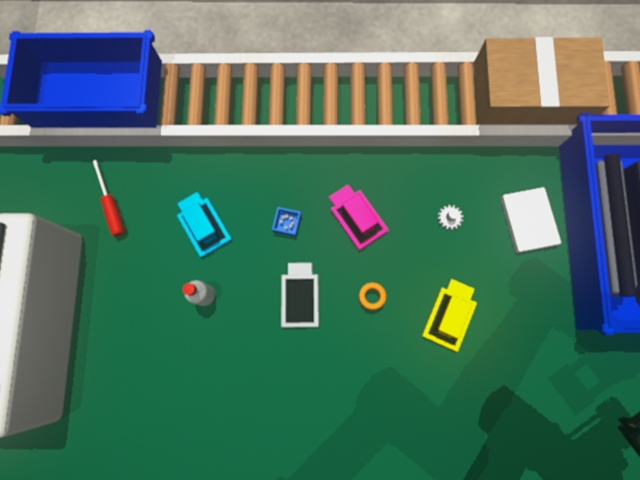

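View pics/scene9.png

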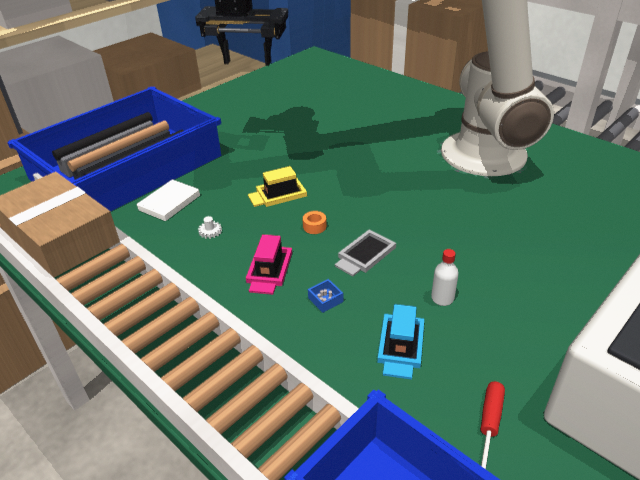

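All three cartridges stand in their own holders, at (203,222), (359,215) and (452,315) in the top view. The grey holder at (300,297) is empty, and the bystanders have not moved.

```bash
python3 -c "
from station import finish_job
print(finish_job())"
```

```text
the job is handed in; nothing more can be done
None
```

The cyan, magenta and yellow cartridges are each in their own holder, and I handed the job in at about 34 s of the 96 s allowed. I parked magenta in the grey holder (about 1–2 mm off centre), put yellow in the yellow holder and cyan in the cyan holder, then moved magenta home.

**Cartridges:** in the last top view each was within about 2 mm of its holder's centre. Their tops were at the 54 mm height expected when standing flat, and they lined up with the holders to within about 0.1°.

**Grey holder and bystanders:** the grey holder is empty. The bottle, tape and gear measured within about 1 mm of where they started. The gripper is open and well clear of everything.

**Scene camera:** it agreed for cyan and magenta to within about 3 mm. It could not measure yellow: the cartridge and its holder are the same colour, and in that view the holder was too little visible to fit. The position check on yellow therefore rests on the top view; the scene picture shows it upright in its holder.

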